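# Key-light the griddle pilot

### The job

Get the griddle ready and light its pilot: first stand the steel grease cup upright in the pulled-out grease drawer and let go of it. Then take the key from its wooden block, push it fully home in the keyway on top of the lighting box, easing it past the sticky pins, turn it a quarter turn clockwise (seen from above) to the stop and finish while still gripping it there, because the lock springs back if it is released. Leave the saucer, tiffin, ladle and tongs where they are.

Things in the scene. Friction and masses are not known exactly. Their poses are not given: they have to be found in the camera images.
- grease_cup: Plain straight-sided steel cup, open at the top, 52 mm outside diameter, 60 mm tall, wall 3 mm, 130 g or so, standing on the counter in front of the griddle. Origin at the centre of its underside, z up.
- drawer_floor (a point): Point on the inner floor of the grease drawer sticking out of the griddle's front: midway across, 48 mm behind the inside of the drawer's front; a good spot for the cup. x points from the drawer's front to the griddle, y across, z up. Floor 24 mm above the counter; inner width 76 mm (y); side walls rise 22 mm, the 12 mm thick front 30 mm above the floor; a pull lip juts 16 mm from the front.
- drawer (a joint): How far the grease drawer is pulled out along its -x, in m: 0 shut, 0.125 fully out; starts 0.10 to 0.12. From the inside of the drawer's front to the griddle's face is this distance. It slides with about 4 N of friction; it need not be moved.
- griddle_front (a point): Middle of the griddle's front face, at counter height; x points into the griddle, z up. Fixed griddle beyond the drawer, 340 mm deep (x), 360 mm wide (y), its square plate's top 107 mm above the counter, a bar 15 mm higher along its rear edge.
- key: Key standing blade down. Origin at the blade's tip, z up along the key, x along the blade's width, y its thickness. Blade 14 mm wide, 5 mm thick, 30 mm long, rounded end; then a shoulder 24 x 16 mm from z = 30 to 36 mm; then the flat black bow to grip, 34 mm wide (x), 10 mm thick (y), z = 36 to 72 mm. About 50 g. A half turn about z gives the same key.
- key_block: Fixed wooden block, 70 x 50 mm, 40 mm tall, that holds the key upright at its centre: the blade stands loosely (1 mm play all round) in a slot along x, the shoulder on the block's top, so the blade's tip is 10 mm above the counter. The key lifts straight out. Origin under its centre.
- lock_box: Fixed grey lighting box, 110 x 110 mm, 62 mm tall, with a 30 mm square brass plug standing 8 mm proud in the middle of its top. Its feet reach 75 mm along y either way. Origin under its centre.
- lock_mouth (a point): Centre of the keyway's mouth, at the plug's top face, 70 mm above the counter. z up, x along the keyway at rest; this frame does not turn with the plug. Slot 16 (x) by 7 mm (y), its mouth bevelled to 20 x 11. The key goes straight down, either way round; home when its shoulder meets the plug, tip 30 mm down. Two pairs of sprung pins in the slot's ends, 12 and 21 mm down, take 8 to 20 N each; rocking helps.
- lock_plug (a joint): Turn of the plug in rad, 0 at rest, growing clockwise seen from above, hard stop at 1.57. A spring drives it back to 0 (about 0.01 to 0.11 N m over the quarter turn, with slight friction). The key has about 0.15 rad of play in the keyway, so turn the key that much farther to bring the plug to its stop.
- saucer: Yellow melamine saucer, 140 mm across, 18 mm tall, on the counter to the left of the griddle; leave alone. Origin under its centre.
- tiffin: Stacked round steel tiffin, 120 mm across, 190 mm tall with its bail, on the counter far right; leave alone. Origin under its centre.
- ladle: Steel ladle, 290 mm long, lying along x at the far right; leave alone. Origin on the counter at mid-length.
- tongs: Flat steel tongs, 220 mm long, lying across the front part of the griddle plate; leave alone. Origin at mid-length, on the underside.
Things that resemble listed ones, but are neither listed nor needed, are in the scene too. Of the things like the lock_box, leave any that is pink; of the rest the larger one is meant.

How it is judged (in metres and radians):
On the way, in this order (a step that is already met when the one before it is completed fails the run):
1. the grease cup stands upright in the drawer, let go (z of grease_cup in the frame of drawer_floor between -0.006 and 0.006 m and y of grease_cup in the frame of drawer_floor between -0.018 and 0.018 m and x of grease_cup in the frame of drawer_floor between -0.03 and 0.055 m and angle between grease_cup's own z axis and vertical below 0.12 rad and linear speed of grease_cup below 0.02 m/s and contact force between the fingers and grease_cup below 0.3 N), for 0.2 s.
2. the key is fully home in the keyway, not yet turned (z of key in the frame of lock_mouth below -0.026 m and horizontal distance between key and lock_mouth below 0.005 m and angle between key's own z axis and vertical below 0.15 rad and value of joint lock_plug below 0.4 rad), for 0.1 s.
At the end, for the whole second after the job is handed in: The cup stands upright (within 7 degrees) on the drawer's floor, untouched; the key is upright and home in the keyway (within 4 mm of its full 30 mm), the plug is turned at least 1.35 rad clockwise, and the fingers still grip the key (more than 2 N) through the last second (all of step 1 and z of key in the frame of lock_mouth below -0.026 m and horizontal distance between key and lock_mouth below 0.005 m and angle between key's own z axis and vertical below 0.15 rad and value of joint lock_plug above 1.35 rad and contact force between the fingers and key above 2 N); the arm keeps its last pose, push and grip.
It fails at once if the saucer is moved more than 30 mm (distance of saucer from where it was at the start of the episode above 0.03 m).
It fails at once if the tiffin carrier is moved more than 30 mm (distance of tiffin from where it was at the start of the episode above 0.03 m).
It fails at once if the ladle is moved more than 30 mm (distance of ladle from where it was at the start of the episode above 0.03 m).
It fails at once if the tongs are moved more than 30 mm (distance of tongs from where it was at the start of the episode above 0.03 m).
It also fails if it takes over 72 s, if anything falls off the work surface, if the arm or the gripper's body presses on something with over 40 N, if the wrist force passes 120 N, or if a joint passes its speed limit or range.

### The arm

A 7-joint arm with a two-finger parallel gripper is mounted at the origin on the work surface. World frame = base frame: x ahead of the robot, y to its left, z up, the work surface at z = 0. Lengths are in mm, angles in rad, forces in N, time in s.
With the tool pointing down it reaches from about 375 to 925 mm from the base axis. Payload 3.1 kg.
Tool frame: the origin (TCP) lies midway between the tips of the shut fingers; the grasp point (between the pads) lies 19 mm behind it; y points along the fingers, x is the direction in which the jaws open and shut, and the axes are right-handed (so a half turn about y gives the same grasp; the last joint's range is limited). The gripper opens to 85 mm and grips with 20 to 120 N. Pads are 22 mm wide; open, the fingers measure 114 mm over their backs; the gripper's body (76 mm by 85 mm) begins 54 mm behind the grasp point. The pads swing forward as they close: fully open they stand 13 mm farther back than shut.
Start: joints at [1.141, 0.383, 0.044, 1.598, -0.018, 1.161, -0.05], TCP at [211.754, -614.543, 231.269] pointing down, gripper open.
Joint ranges: [-2.61, 2.61], [-0.41, 2.15], [-1.48, 1.57], [0, 2.5], [-1.57, 4.71], [0.05, 1.97], [-2.85, 2.85]. Speed limits (rad/s): [2.79, 2.79, 3.14, 3.14, 3.14, 3.14, 3.14].

### API

Orientations are given as a unit quaternion [w, x, y, z].
In Python, from workcell import r, cams gives the robot as it stands.
- The arm moves only by the shell command python3 -m pendant 'ROWS' [FORCE]. ROWS is JSON, a list of rows, each an object of numbers: "tx", "ty", "tz": the shift along the tool's x, y, z in cm; "rx", "ry", "rz": the turn, a rotation vector about the tool's x, y, z in rad; "grip": the opening, from -1 (shut) to 1 (fully open). In form: [{"tx": .., "ty": .., "tz": .., "rx": .., "ry": .., "rz": .., "grip": ..}, ...]. A call has 1 to 20 rows; each row is the pose to reach, as a shift and turn from the pose measured when the call began, along the tool's axes at that moment; what a row does not reach only later rows make up. A row lasts 1/12 s, in which the tool goes at most 41.7 mm and 7.16 degrees, less where a joint would pass 70% of its speed; a pose out of reach is approached as far as the arm can. A call with a gripper value outside its range is refused whole. The fingers move at their own pace and stop on an object; FORCE is the grip in N (left out, the last holds). Time passes only in rows, so rows that repeat a pose let the fingers close. It gives the time, the measured TCP pose, the force and the opening at its end, in the units of the state.
- r.get_state(): the state, without advancing time (a new reading comes with each control period).
- cams.get_image(name): name is "side" or "top"; returns the picture (480x640x3 uint8, blue, green, red); there is no depth.
- cams.camera_params(name): a dict with "vertical_fov" (degrees; the focal length in pixels is half the picture's height over the tangent of half this angle, whatever the lens; pixels are square), "cx", "cy" (the principal point, pixels), "pose" (4x4, takes a point from camera to world coordinates). Camera axes: x right, y up, looking along -z (the intrinsics and any distortion apply to the point x, -y, -z); pixel columns grow to the right and rows downward; lengths in mm; the calibration is good to about 2 mm. A picture is of the moment at which its call begins. camera_params takes no time and is no camera call.
- r.close_job(): hands the job in, once; it reports no verdict.
The state is a dict: "time": time; "joints": joint angles; "joint_velocities": joint speeds; "tau": joint torques, N m; "position": TCP position; "tcp_rot": TCP orientation; "contact_force": force on the tool from outside, world axes, zero at the start; "wrist_torque": the same for the moment, N m; "gripper_width": finger opening in mm.
Only numpy, scipy, OpenCV 4.12 (cv2) and the standard library are available. Lean on these libraries where they do the work, as an engineer would, in place of code of your own. Each camera call takes 0.05 s, during which the arm holds its last target.

## Working session

There is one attempt and no reset: what is moved stays moved. The work goes in short steps, Python scripts to look and compute and a shell command to move; the robot and the scene stay as the last step left them, time stands still between calls to the robot, and variables do not carry over. Pictures are saved under pics/ and viewed, and the job is handed in when it is done.

```bash
ls; mkdir -p pics
python3 - <<'E'
from workcell import r,cams
import cv2
s=r.get_state()
for k in s: print(k,s[k])
for n in("side","top"):
    print(n,cams.camera_params(n)); cv2.imwrite(f"pics/{n}0.png",cams.get_image(n))
E
```

```text
pics
time 0.0
joints [ 1.14120443  0.38387936  0.0438326   1.59958232 -0.01790579  1.16118081
 -0.04990564]
joint_velocities [-0.00122633 -0.00149852 -0.00014366  0.00020952  0.00116343 -0.0003494
  0.00017129]
tau [ 3.59185867e-05 -4.33456743e+01  1.02479797e+00 -2.49510419e+01
  1.06992837e-02  1.13466286e-02 -6.01913506e-07]
position [ 211.41886137 -613.65833963  229.85460459]
tcp_rot [ 0.57622265 -0.57521312  0.41133842 -0.40975361]
contact_force [ 0.14126309 -0.81121102 -0.41526085]
wrist_torque [ 0.00398559  0.03498367 -0.03389122]
gripper_width 85.47266383134118
side {'vertical_fov': 42.417946013057175, 'cx': 323.6814934810721, 'cy': 252.87639678020673, 'pose': array([[ 9.61363095e-01,  1.88725472e-01, -2.00408820e-01,
         2.36792452e+02],
       [-2.75249974e-01,  6.47639725e-01, -7.10492955e-01,
        -1.05730872e+03],
       [-4.29540565e-03,  7.38204229e-01,  6.74563612e-01,
         1.04429487e+03],
       [ 0.00000000e+00,  0.00000000e+00,  0.00000000e+00,
         1.00000000e+00]])}
top {'vertical_fov': 53.21760138328165, 'cx': 323.32556296107487, 'cy': 235.94829561198526, 'pose': array([[ 7.76851699e-03,  9.97393719e-01, -7.17315809e-02,
         4.05675660e+02],
       [-9.99932584e-01,  8.36730297e-03,  8.05087747e-03,
        -3.54274084e+01],
       [ 8.63009450e-03,  7.16642017e-02,  9.97391480e-01,
         1.42222619e+03],
       [ 0.00000000e+00,  0.00000000e+00,  0.00000000e+00,
         1.00000000e+00]])}
```

View pics/side0.png

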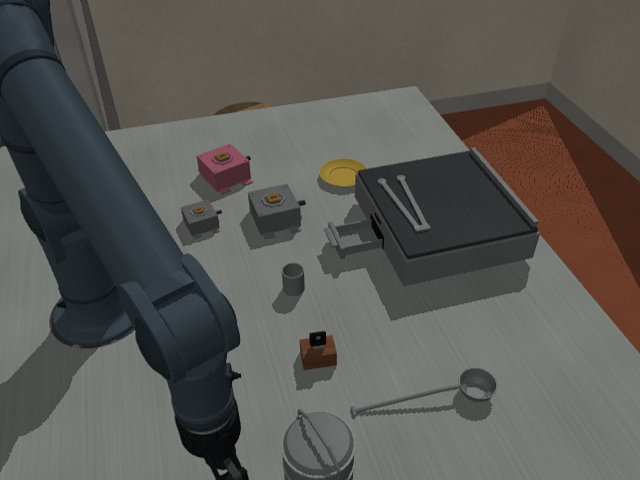

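View pics/top0.png

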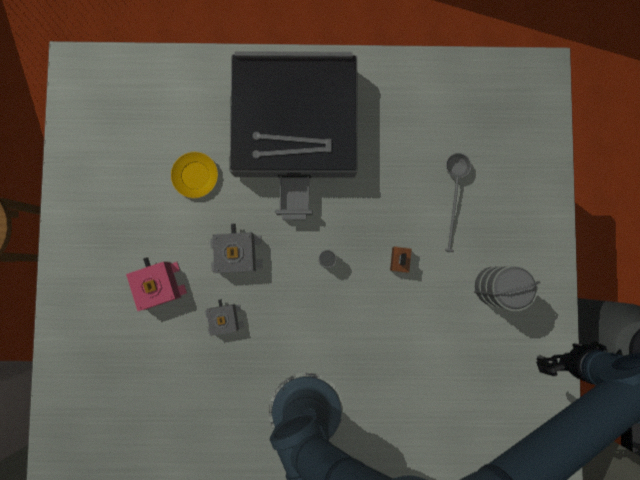

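```bash
cat > h.py <<'E'
import numpy as np,cv2
from workcell import r,cams
from scipy.optimize import least_squares
def K(n):
    p=cams.camera_params(n); f=240/np.tan(np.radians(p["vertical_fov"]/2)); return f,p["cx"],p["cy"],np.array(p["pose"])
def back(n,u,v,z):
    f,cx,cy,T=K(n); d=T[:3,:3]@np.array([(u-cx)/f,-(v-cy)/f,-1]); o=T[:3,3]
    return o+d*(z-o[2])/d[2]
def proj(n,P):
    f,cx,cy,T=K(n); q=T[:3,:3].T@(np.array(P,float)-T[:3,3]); return np.array([cx+f*q[0]/-q[2],cy-f*q[1]/-q[2]])
def tri(uvs):
    # uvs: list of (cam,u,v)
    def e(P): return np.concatenate([proj(n,P)-[u,v] for n,u,v in uvs])
    s=least_squares(e,[500,0,50]); return s.x,e(s.x)
def crop(n,im,u0,v0,w,h,k,out):
    c=cv2.resize(im[v0:v0+h,u0:u0+w],None,fx=k,fy=k,interpolation=cv2.INTER_CUBIC)
    cv2.imwrite(out,c)
def R(q): 
    from scipy.spatial.transform import Rotation as Ro
    return Ro.from_quat([q[1],q[2],q[3],q[0]]).as_matrix()
E
python3 - <<'E'
from h import *
t=cv2.imread("pics/top0.png"); s=cv2.imread("pics/side0.png")
crop("top",t,190,160,160,120,5,"pics/tA.png")
crop("top",t,300,220,160,120,5,"pics/tB.png")
crop("side",s,230,170,160,120,5,"pics/sA.png")
crop("side",s,230,250,160,120,5,"pics/sB.png")
E
```

```text
(no output)
```

View pics/tA.png

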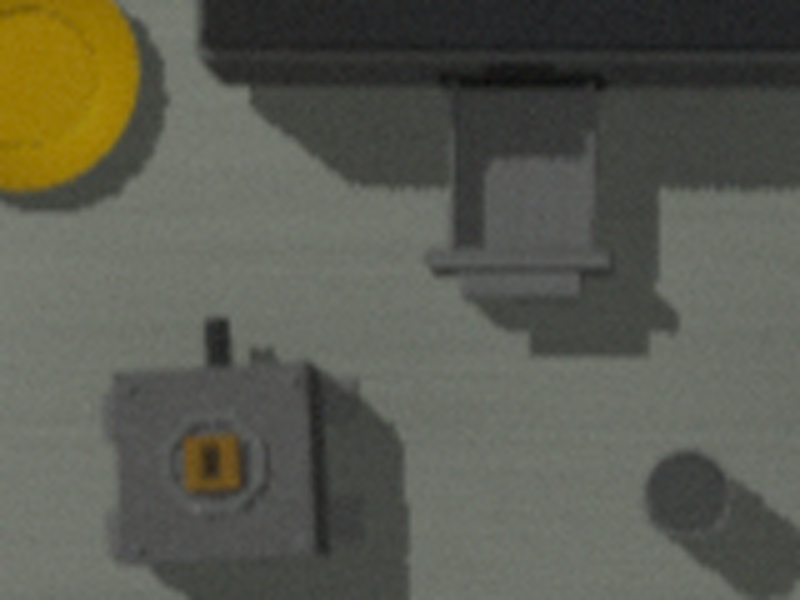

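View pics/tB.png

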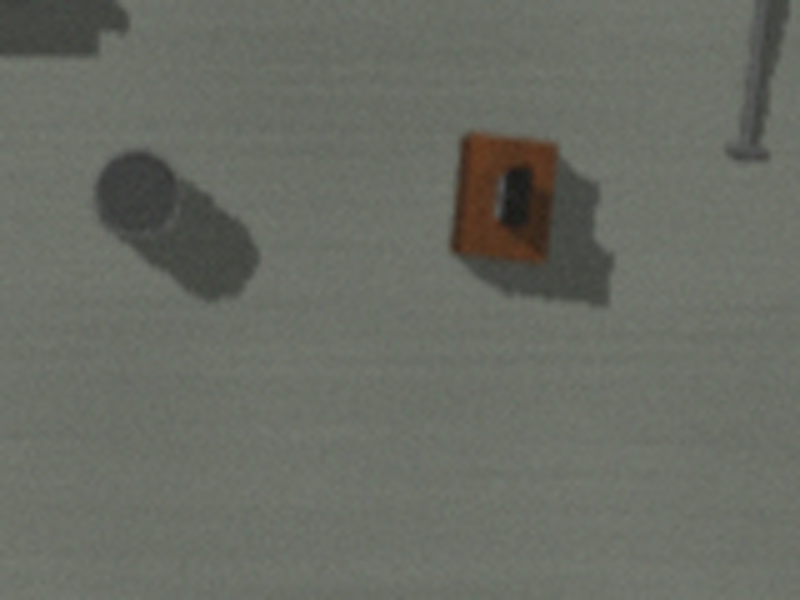

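View pics/sA.png

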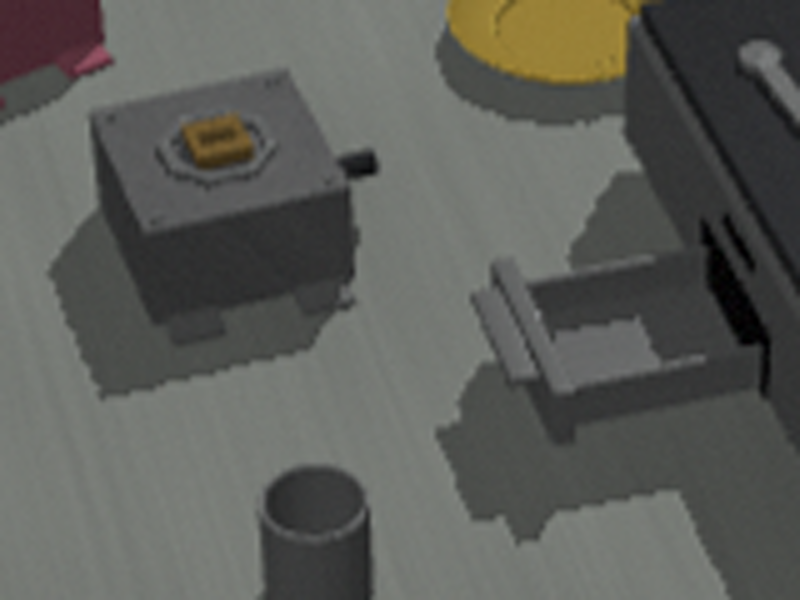

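View pics/sB.png

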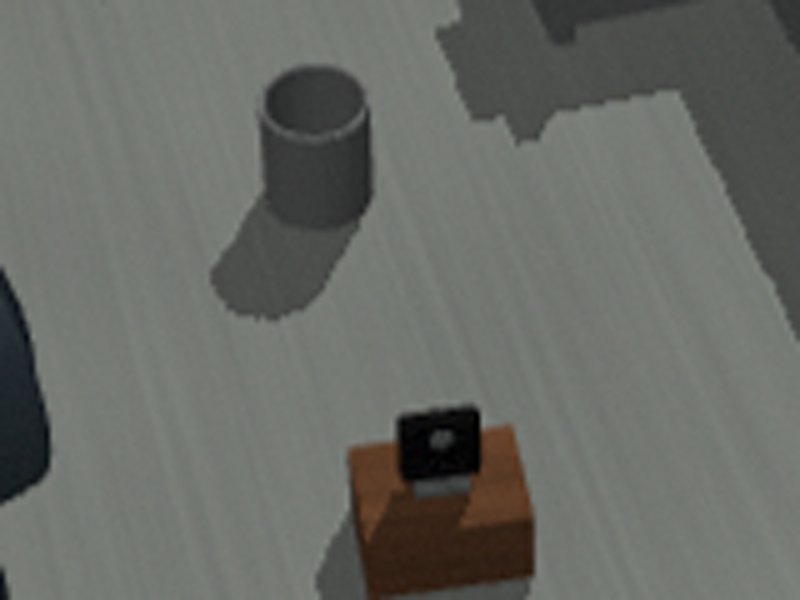

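Run:
```python
from h import *
t=cv2.imread("pics/top0.png"); s=cv2.imread("pics/side0.png")
t=cv2.convertScaleAbs(t,alpha=1.8);s=cv2.convertScaleAbs(s,alpha=1.8)
crop("top",t,205,225,60,54,10,"pics/tlock.png")
crop("top",t,380,237,40,40,14,"pics/tkey.png")
crop("side",s,240,175,72,60,10,"pics/slock.png")
crop("side",s,292,322,55,52,11,"pics/skey.png")
crop("top",t,268,170,60,50,12,"pics/tdr.png")
```

```text
(no output)
```

View pics/tlock.png

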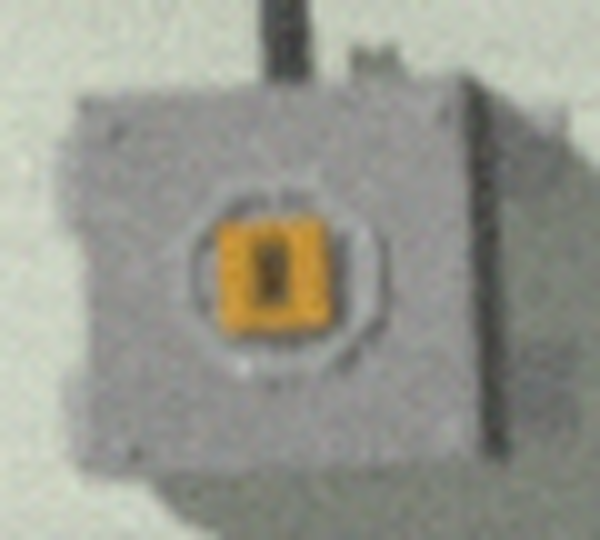

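View pics/tkey.png

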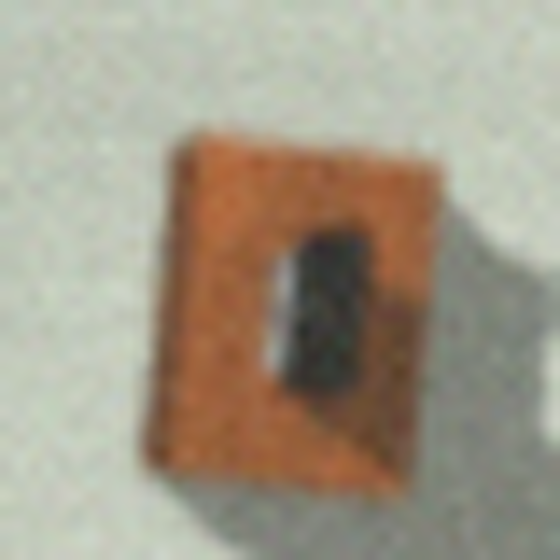

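View pics/slock.png

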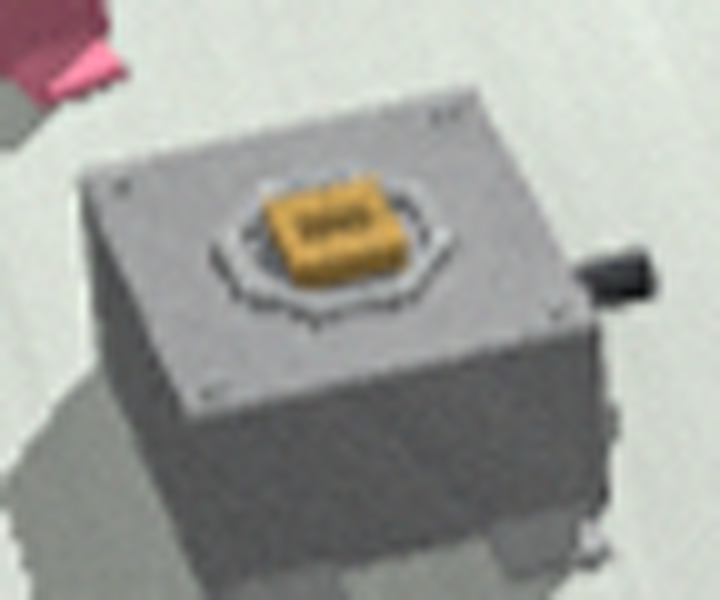

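View pics/skey.png

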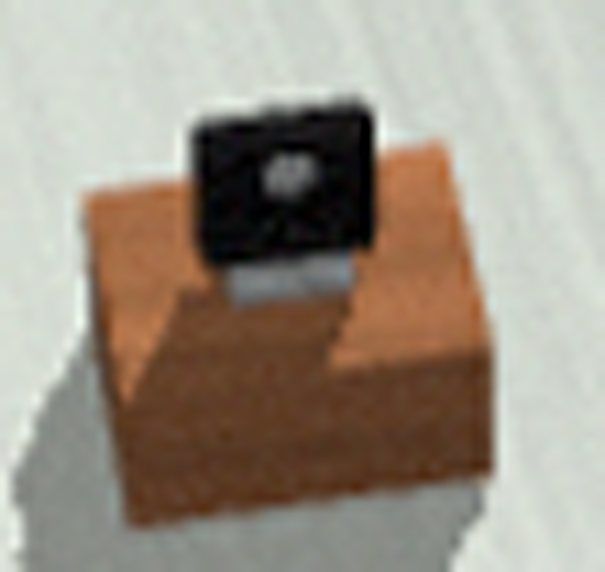

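View pics/tdr.png

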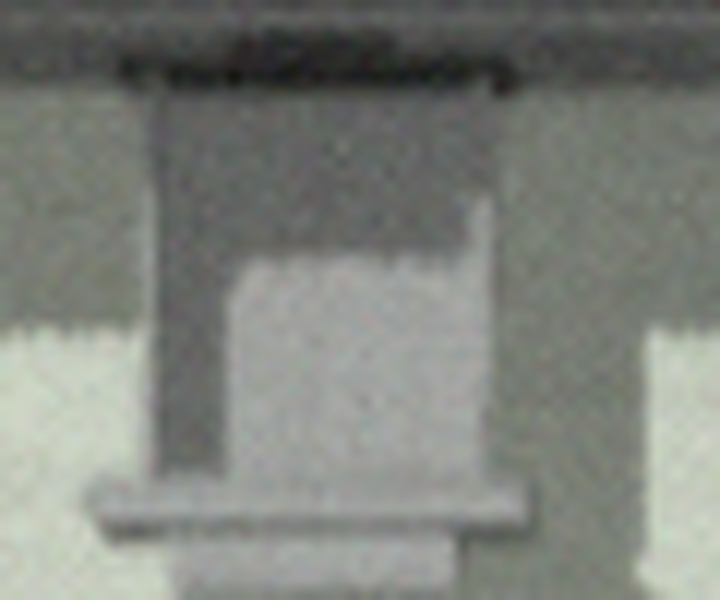

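```bash
cat > fit.py <<'E'
from h import *
def cv(o,k,l): return [(o[0]+(a+.5)/k-.5,o[1]+(b+.5)/k-.5) for a,b in l]
def fit(obs,x0,per=True):
    # obs: (cam,(u,v),(X,Y,Z) local)
    def w(p,P): c,s=np.cos(p[2]),np.sin(p[2]); return [p[0]+c*P[0]-s*P[1],p[1]+s*P[0]+c*P[1],P[2]]
    e=lambda p:np.concatenate([proj(n,w(p,P))-uv for n,uv,P in obs])
    s=least_squares(e,x0); return s.x.round(3),e(s.x).reshape(-1,2).round(1).tolist()
def rep(name,T,S,x0):
    print(name); 
    for l,o in (("top",T),("side",S),("both",T+S)): 
        if o: print(l,*fit(o,x0))
a,b=55,62
q=lambda h,w,z:[(h,w,z),(h,-w,z),(-h,w,z),(-h,-w,z)]
T=[("top",u,P) for u,P in zip(cv((205,225),10,[(78,100),(468,78),(92,472),(485,462)]),q(55,55,62))]
S=[("side",u,P) for u,P in zip(cv((240,175),10,[(478,90),(597,325),(80,175),(190,412)]),q(55,55,62))]
rep("box",T,S,[500,200,0])
T=[("top",u,P) for u,P in zip(cv((205,225),10,[(215,222),(325,213),(223,332),(328,325),(270,268)]),q(15,15,70)+[(0,0,70)])]
S=[("side",u,P) for u,P in zip(cv((240,175),10,[(375,178),(405,245),(262,200),(295,267),(337,222)]),q(15,15,70)+[(0,0,70)])]
rep("plug",T,S,[500,200,0])
T=[("top",u,P) for u,P in zip(cv((380,237),14,[(195,138),(440,165),(165,470),(408,492)]),q(35,25,40))]
S=[("side",u,P) for u,P in zip(cv((292,322),11,[(443,145),(490,350),(88,197),(118,395)]),q(35,25,40))]
rep("block",T,S,[500,-200,0])
T=[("top",u,P) for u,P in zip(cv((380,237),14,[(320,232),(372,232),(300,388),(352,390)]),q(17,5,82))]
S=[("side",u,P) for u,P in zip(cv((292,322),11,[(195,118),(368,100),(210,265),(370,248)]),[(-17,5,82),(17,5,82),(-17,-5,46),(17,-5,46)])]
rep("key",T,S,[500,-200,0])
for n,(u,v) in zip(["fl","fr","wl","wr","wl2","wr2"],cv((268,170),12,[(88,482),(530,482),(152,440),(490,440),(152,240),(488,240)])): print(n,back("top",u,v,54 if n[0]=="f" else 46).round(1))
u=cv((230,170),5,[(535,280),(655,258),(575,385),(705,360),(495,262),(572,390)])
for n,(a,b) in zip(["lw0","lw1","rw0","rw1","bl","br"],u): print(n,back("side",a,b,46 if n[1]=="w" else 54).round(1))
print("cup",back("top",327.2,258.1,60),back("side",292.7,270.2,60),tri([("top",327.2,258.1),("side",292.7,270.2)]))
E
python3 fit.py
```

```text
box
top [4.54894e+02 2.10351e+02 5.60000e-02] [[0.2, -0.7], [-0.0, -0.3], [0.1, 0.9], [-0.3, 0.0]]
side [4.59446e+02 2.13008e+02 6.00000e-02] [[-0.1, -0.3], [0.5, 0.1], [-0.1, -0.5], [-0.3, 0.5]]
both [4.57237e+02 2.11020e+02 5.80000e-02] [[-0.0, -1.4], [-0.3, -1.2], [-0.1, 0.1], [-0.5, -0.8], [-0.7, 0.3], [-0.1, 0.8], [-0.8, 0.1], [-1.1, 1.2]]
plug
top [4.56119e+02 2.11365e+02 7.60000e-02] [[0.1, 0.1], [-0.3, 0.2], [-0.1, -0.3], [0.0, -0.4], [0.2, 0.4]]
side [4.59488e+02 2.13075e+02 5.00000e-02] [[-0.0, -0.0], [0.1, -0.1], [0.2, 0.1], [-0.1, 0.0], [-0.2, 0.0]]
both [4.57854e+02 2.11769e+02 6.50000e-02] [[0.0, -0.6], [-0.3, -0.3], [-0.3, -1.0], [-0.1, -0.9], [0.1, -0.2], [-0.6, 0.4], [-0.3, 0.2], [-0.4, 0.5], [-0.5, 0.5], [-0.7, 0.4]]
block
top [ 4.39960e+02 -2.71645e+02 -9.60000e-02] [[0.2, -0.2], [-0.1, -0.4], [0.0, 0.2], [-0.1, 0.4]]
side [ 4.44208e+02 -2.70470e+02 -1.18000e-01] [[0.3, 0.0], [0.2, 0.0], [-0.5, -0.5], [0.0, 0.4]]
both [ 4.42703e+02 -2.71124e+02 -1.09000e-01] [[0.1, -1.3], [-0.2, -1.2], [-0.3, -0.9], [-0.4, -0.4], [-0.5, 0.3], [-0.4, 0.3], [-1.2, 0.0], [-0.5, 0.9]]
key
top [ 4.40074e+02 -2.71275e+02 -1.21000e-01] [[0.1, -0.7], [-0.1, -0.2], [0.1, 0.3], [-0.1, 0.6]]
side [ 4.44913e+02 -2.69540e+02 -1.37000e-01] [[-0.5, -0.8], [0.4, -1.0], [-0.9, 1.0], [1.0, 0.7]]
both [ 4.43142e+02 -2.70498e+02 -1.31000e-01] [[-0.1, -1.8], [-0.3, -1.3], [-0.2, -0.9], [-0.4, -0.5], [-1.2, -0.2], [-0.3, -0.5], [-1.6, 1.6], [0.3, 1.2]]
fl [578.5  93.3  54. ]
fr [579.4 -12.5  54. ]
wl [589.8  78.8  46. ]
wr [590.5  -2.6  46. ]
wl2 [638.4  79.5  46. ]
wr2 [639.2  -1.7  46. ]
lw0 [592.5  82.8  46. ]
lw1 [655.9  82.4  46. ]
rw0 [588.2   1.6  46. ]
rw1 [654.5   1.3  46. ]
bl [574.5  92.8  54. ]
br [582.9  -9.9  54. ]
cup [440.63188115 -57.9230525   60.        ] [444.92300369 -57.27316481  60.        ] (array([443.05356838, -58.33785382,  61.27849182]), array([ 0.15972294, -0.8638604 , -0.70387962,  0.0675217 ]))
```

```bash
cat >> h.py <<'E'
from scipy.spatial.transform import Rotation as Ro
def tgt(jaw):
    "tool-down R with tool x along world angle jaw (rad)"
    x=np.array([np.cos(jaw),np.sin(jaw),0]); y=np.array([0,0,-1.]); return np.stack([x,y,np.cross(x,y)],1)
def go(pos,jaw,st=None):
    s=st or r.get_state(); A=R(s["tcp_rot"]); d=A.T@(np.array(pos)-s["position"])/10
    j0=np.arctan2(A[1,0],A[0,0]); 
    jaw=j0+(jaw-j0+np.pi/2)%np.pi-np.pi/2
    rv=Ro.from_matrix(A.T@tgt(jaw)).as_rotvec()
    print("at",np.round(s["position"],1),"jaw",round(j0,3),"j7",s["joints"][6].round(2),"| t cm",d.round(2),"rv",rv.round(3),"rows>=",round(max(np.linalg.norm(d)/4.17,np.degrees(np.linalg.norm(rv))/7.16),1),"F",np.round(s["contact_force"],1),"w",round(s["gripper_width"],1),"t",round(s["time"],2))
E
python3 - <<'E'
from h import *
print(R(r.get_state()["tcp_rot"]).round(3)); go([443,-58,250],0)
print(back("top",515,287,190))
E
```

```text
[[ 0.326 -0.001  0.945]
 [-0.945  0.002  0.326]
 [-0.002 -1.    -0.   ]]
at [ 211.5 -613.7  230. ] jaw -1.239 j7 -0.05 | t cm [-45.    -1.89  39.99] rv [-1.000e-03 -1.239e+00 -2.000e-03] rows>= 14.4 F [-0.   1.2 -0.4] w 85.6 t 0.1
[ 366.99115199 -538.61505453  190.        ]
```

```bash
python3 -m pendant '[{"ty":-4,"grip":1},{"ty":-6,"tz":2},{"tx":-6,"ty":-6,"tz":5,"ry":-0.12},{"tx":-9,"ty":-6,"tz":8,"ry":-0.24},{"tx":-12,"ty":-6,"tz":11,"ry":-0.36},{"tx":-15,"ty":-6,"tz":13.5,"ry":-0.48},{"tx":-18,"ty":-6,"tz":16,"ry":-0.6},{"tx":-21,"ty":-6,"tz":19,"ry":-0.7},{"tx":-24,"ty":-6,"tz":22,"ry":-0.8},{"tx":-27,"ty":-6,"tz":25,"ry":-0.9},{"tx":-30,"ty":-6,"tz":28,"ry":-1.0},{"tx":-33,"ty":-6,"tz":31,"ry":-1.1},{"tx":-36,"ty":-6,"tz":34,"ry":-1.2},{"tx":-39,"ty":-5,"tz":37,"ry":-1.239},{"tx":-42,"ty":-4,"tz":40,"ry":-1.239},{"tx":-45,"ty":-2,"tz":40,"ry":-1.239},{"tx":-45,"ty":-2,"tz":40,"ry":-1.239},{"tx":-45,"ty":-2,"tz":40,"ry":-1.239}]' 30
python3 - <<'E'
from h import *
go([443,-58,150],0)
s=r.get_state(); print(s["joints"].round(2), proj("top",s["position"]),proj("side",s["position"]))
for n in("side","top"): cv2.imwrite(f"pics/{n}1.png",cams.get_image(n))
E
```

```text
at [ 211.5 -613.7  230. ] jaw -1.239 j7 -0.05 | t cm [-44.98   8.11  40.  ] rv [-1.000e-03 -1.239e+00 -2.000e-03] rows>= 14.6 F [-0.   1.2 -0.4] w 85.6 t 0.1
[ 1.14  0.38  0.04  1.6  -0.02  1.16 -0.05] [553.34363726 351.25674401] [220.81629915 482.16152219]invalid input at $[0]: expected keys tx, ty, tz, rx, ry, rz, grip
```

```bash
python3 -m pendant '[{"tx":0,"ty":-4,"tz":0,"rx":0,"ry":0,"rz":0,"grip":1},{"tx":-2,"ty":-6,"tz":2,"rx":0,"ry":-0.1,"rz":0,"grip":1},{"tx":-5,"ty":-6,"tz":5,"rx":0,"ry":-0.2,"rz":0,"grip":1},{"tx":-8,"ty":-6,"tz":8,"rx":0,"ry":-0.3,"rz":0,"grip":1},{"tx":-11,"ty":-6,"tz":10,"rx":0,"ry":-0.4,"rz":0,"grip":1},{"tx":-14,"ty":-6,"tz":13,"rx":0,"ry":-0.5,"rz":0,"grip":1},{"tx":-17,"ty":-6,"tz":15,"rx":0,"ry":-0.6,"rz":0,"grip":1},{"tx":-20,"ty":-6,"tz":18,"rx":0,"ry":-0.7,"rz":0,"grip":1},{"tx":-23,"ty":-6,"tz":20,"rx":0,"ry":-0.8,"rz":0,"grip":1},{"tx":-26,"ty":-6,"tz":23,"rx":0,"ry":-0.9,"rz":0,"grip":1},{"tx":-29,"ty":-6,"tz":26,"rx":0,"ry":-1.0,"rz":0,"grip":1},{"tx":-32,"ty":-6,"tz":29,"rx":0,"ry":-1.1,"rz":0,"grip":1},{"tx":-35,"ty":-6,"tz":31,"rx":0,"ry":-1.2,"rz":0,"grip":1},{"tx":-38,"ty":-5,"tz":34,"rx":0,"ry":-1.239,"rz":0,"grip":1},{"tx":-41,"ty":-3,"tz":37,"rx":0,"ry":-1.239,"rz":0,"grip":1},{"tx":-43,"ty":-2,"tz":39,"rx":0,"ry":-1.239,"rz":0,"grip":1},{"tx":-45,"ty":0,"tz":40,"rx":0,"ry":-1.239,"rz":0,"grip":1},{"tx":-45,"ty":4,"tz":40,"rx":0,"ry":-1.239,"rz":0,"grip":1},{"tx":-45,"ty":8,"tz":40,"rx":0,"ry":-1.239,"rz":0,"grip":1},{"tx":-45,"ty":8,"tz":40,"rx":0,"ry":-1.239,"rz":0,"grip":1}]' 30
python3 - <<'E'
from h import *
go([443,-58,150],0)
s=r.get_state(); print(s["joints"].round(2), proj("top",s["position"]),proj("side",s["position"]))
for n in("side","top"): 
    im=cams.get_image(n);cv2.imwrite(f"pics/{n}1.png",im)
    u,v=proj(n,s["position"]); crop(n,im,int(u)-50,int(v)-50,100,100,6,f"pics/{n}1c.png")
E
```

```text
time: 1.87
position: [436.1, -56.8, 144.2]
tcp_rot: [0.709, -0.705, 0.005, 0.006]
contact_force: [-1.9, -0.5, -1.3]
gripper_width: 85.5
at [436.1 -56.8 144.2] jaw 0.002 j7 -0.04 | t cm [ 0.68 -0.59 -0.12] rv [-0.005  0.002 -0.016] rows>= 0.2 F [-1.9 -0.5 -1.3] w 85.5 t 1.87
[ 0.58  0.14 -0.57  2.13  0.09  0.91 -0.04] [327.27859463 258.98446228] [287.28741094 243.23767669]
```

View pics/side1c.png

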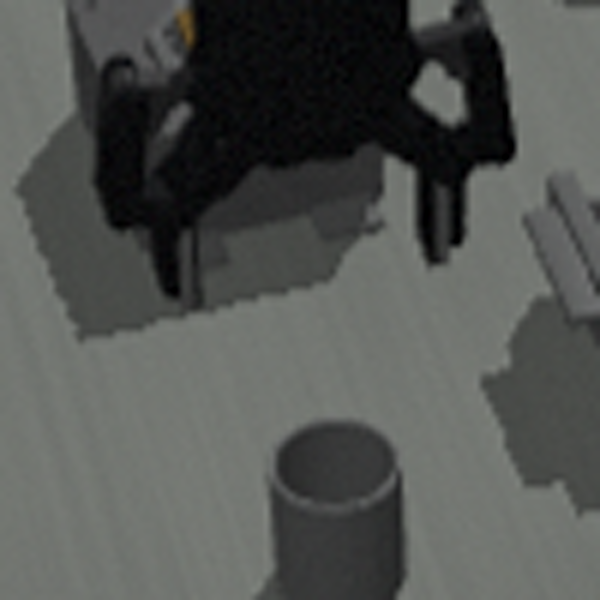

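View pics/top1c.png

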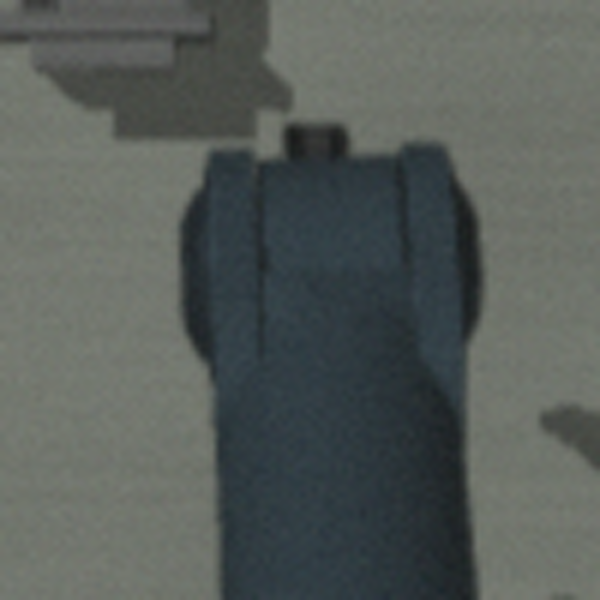

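```bash
python3 -m pendant '[{"tx":0.5,"ty":1,"tz":0.1,"rx":-0.005,"ry":0,"rz":-0.016,"grip":1},{"tx":0.5,"ty":4,"tz":0.1,"rx":-0.005,"ry":0,"rz":-0.016,"grip":1},{"tx":0.5,"ty":7,"tz":0.1,"rx":-0.005,"ry":0,"rz":-0.016,"grip":1},{"tx":0.5,"ty":10,"tz":0.1,"rx":-0.005,"ry":0,"rz":-0.016,"grip":1},{"tx":0.5,"ty":11.8,"tz":0.1,"rx":-0.005,"ry":0,"rz":-0.016,"grip":1},{"tx":0.5,"ty":11.8,"tz":0.1,"rx":-0.005,"ry":0,"rz":-0.016,"grip":1},{"tx":0.5,"ty":11.8,"tz":0.1,"rx":-0.005,"ry":0,"rz":-0.016,"grip":1},{"tx":0.5,"ty":11.8,"tz":0.1,"rx":-0.005,"ry":0,"rz":-0.016,"grip":1}]' 30
python3 - <<'E'
from h import *
go([443,-58,26],0)
s=r.get_state()
for n in("side",): 
    im=cams.get_image(n)
    u,v=proj(n,s["position"]); crop(n,im,int(u)-50,int(v)-50,100,100,6,f"pics/{n}2c.png")
E
```

```text
time: 2.63
position: [449.0, -57.3, 34.9]
tcp_rot: [-0.706, 0.708, 0.006, 0.006]
contact_force: [0.3, -0.4, 0.8]
gripper_width: 85.6
at [449.  -57.3  34.9] jaw -0.001 j7 -0.22 | t cm [-0.62  0.88 -0.06] rv [ 0.003 -0.001  0.017] rows>= 0.3 F [ 0.3 -0.4  0.8] w 85.6 t 2.63
```

View pics/side2c.png

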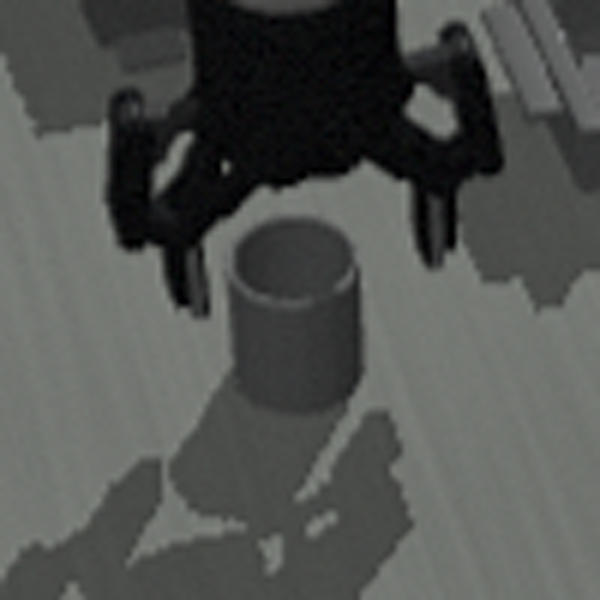

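```bash
python3 -m pendant '[{"tx":-0.6,"ty":0.5,"tz":-0.1,"rx":0,"ry":0,"rz":0.01,"grip":1},{"tx":-0.6,"ty":0.9,"tz":-0.1,"rx":0,"ry":0,"rz":0.01,"grip":1},{"tx":-0.6,"ty":0.9,"tz":-0.1,"rx":0,"ry":0,"rz":0.01,"grip":1},{"tx":-0.6,"ty":0.9,"tz":-0.1,"rx":0,"ry":0,"rz":0.01,"grip":0.2},{"tx":-0.6,"ty":0.9,"tz":-0.1,"rx":0,"ry":0,"rz":0.01,"grip":-0.2},{"tx":-0.6,"ty":0.9,"tz":-0.1,"rx":0,"ry":0,"rz":0.01,"grip":-0.2},{"tx":-0.6,"ty":0.9,"tz":-0.1,"rx":0,"ry":0,"rz":0.01,"grip":-0.2},{"tx":-0.6,"ty":0.9,"tz":-0.1,"rx":0,"ry":0,"rz":0.01,"grip":-0.2},{"tx":-0.6,"ty":0.9,"tz":-0.1,"rx":0,"ry":0,"rz":0.01,"grip":-0.2}]' 30
python3 - <<'E'
from h import *
go([443,-58,160],0)
s=r.get_state()
for n in("side",): 
    im=cams.get_image(n)
    u,v=proj(n,s["position"]); crop(n,im,int(u)-50,int(v)-50,100,100,6,f"pics/{n}3c.png")
E
```

```text
time: 3.43
position: [443.1, -58.3, 25.9]
tcp_rot: [-0.706, 0.708, 0.002, 0.003]
contact_force: [0.0, 0.3, 2.3]
gripper_width: 50.2
at [443.1 -58.3  25.9] jaw -0.001 j7 -0.22 | t cm [  0.08 -13.41  -0.02] rv [ 0.004 -0.001  0.007] rows>= 3.2 F [0.  0.3 2.3] w 50.2 t 3.43
```

View pics/side3c.png

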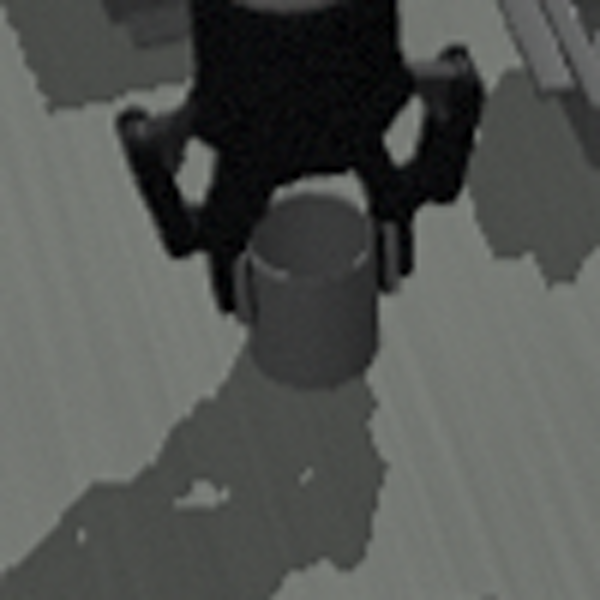

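```bash
python3 -m pendant '[{"tx":0,"ty":-4,"tz":0,"rx":0,"ry":0,"rz":0,"grip":-0.2},{"tx":0,"ty":-8,"tz":0,"rx":0,"ry":0,"rz":0,"grip":-0.2},{"tx":0,"ty":-11,"tz":0,"rx":0,"ry":0,"rz":0,"grip":-0.2},{"tx":3,"ty":-11,"tz":2,"rx":0,"ry":0,"rz":0,"grip":-0.2},{"tx":6,"ty":-11,"tz":3,"rx":0,"ry":0,"rz":0,"grip":-0.2},{"tx":9,"ty":-11,"tz":5,"rx":0,"ry":0,"rz":0,"grip":-0.2},{"tx":12,"ty":-11,"tz":6,"rx":0,"ry":0,"rz":0,"grip":-0.2},{"tx":15,"ty":-11,"tz":8,"rx":0,"ry":0,"rz":0,"grip":-0.2},{"tx":18,"ty":-11,"tz":9.5,"rx":0,"ry":0,"rz":0,"grip":-0.2},{"tx":19.1,"ty":-11,"tz":9.9,"rx":0,"ry":0,"rz":0,"grip":-0.2},{"tx":19.1,"ty":-11,"tz":9.9,"rx":0,"ry":0,"rz":0,"grip":-0.2},{"tx":19.1,"ty":-11,"tz":9.9,"rx":0,"ry":0,"rz":0,"grip":-0.2}]' 30
python3 - <<'E'
from h import *
go([634,40.5,52],0)
s=r.get_state()
for n in("side","top"): 
    im=cams.get_image(n)
    u,v=proj(n,s["position"]); crop(n,im,int(u)-50,int(v)-50,100,100,6,f"pics/{n}4c.png")
E
```

```text
time: 4.48
position: [632.8, 41.4, 135.5]
tcp_rot: [-0.706, 0.708, 0.002, 0.001]
contact_force: [-0.3, -0.1, -1.8]
gripper_width: 50.0
at [632.8  41.4 135.5] jaw 0.0 j7 -0.37 | t cm [ 0.09  8.35 -0.06] rv [0.003 0.    0.004] rows>= 2.0 F [-0.3 -0.1 -1.8] w 50.0 t 4.48
```

View pics/side4c.png

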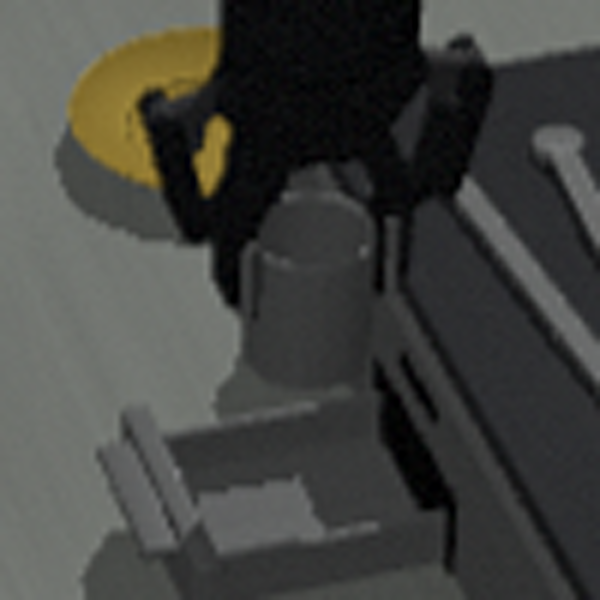

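```bash
python3 -m pendant '[{"tx":0,"ty":2,"tz":0,"rx":0,"ry":0,"rz":0,"grip":-0.2},{"tx":0,"ty":4,"tz":0,"rx":0,"ry":0,"rz":0,"grip":-0.2},{"tx":0,"ty":6,"tz":0,"rx":0,"ry":0,"rz":0,"grip":-0.2},{"tx":0,"ty":7.3,"tz":0,"rx":0,"ry":0,"rz":0,"grip":-0.2},{"tx":0,"ty":8,"tz":0,"rx":0,"ry":0,"rz":0,"grip":-0.2},{"tx":0,"ty":8.2,"tz":0,"rx":0,"ry":0,"rz":0,"grip":-0.2},{"tx":0,"ty":8.2,"tz":0,"rx":0,"ry":0,"rz":0,"grip":-0.2}]' 30
python3 - <<'E'
from h import *
go([634,40.5,50],0)
s=r.get_state()
for n in("side",): 
    im=cams.get_image(n)
    u,v=proj(n,s["position"]); crop(n,im,int(u)-50,int(v)-50,100,100,6,f"pics/{n}5c.png")
E
```

```text
time: 5.17
position: [629.7, 38.4, 52.8]
tcp_rot: [-0.705, 0.709, -0.001, 0.0]
contact_force: [-4.0, -1.1, -2.3]
gripper_width: 50.1
at [629.7  38.4  52.8] jaw -0.002 j7 -0.42 | t cm [0.43 0.27 0.21] rv [ 0.006 -0.002 -0.001] rows>= 0.1 F [-4.  -1.1 -2.3] w 50.1 t 5.17
```

View pics/side5c.png

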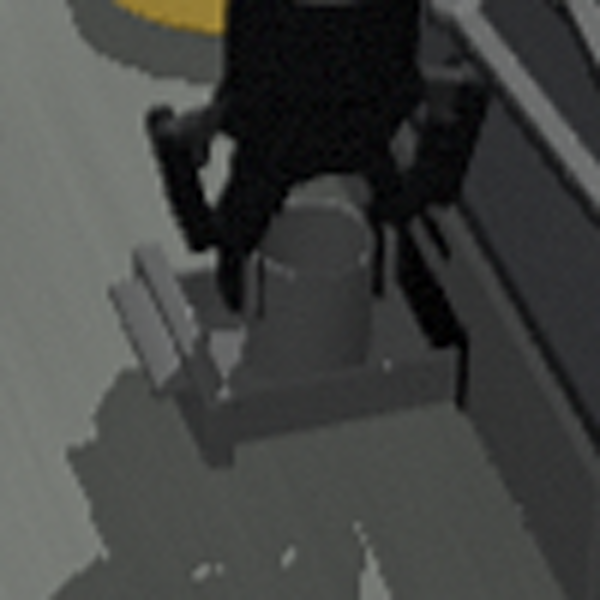

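```bash
python3 -m pendant '[{"tx":-0.3,"ty":0,"tz":0,"rx":0,"ry":0,"rz":0,"grip":-0.2},{"tx":-0.6,"ty":0,"tz":0,"rx":0,"ry":0,"rz":0,"grip":-0.2},{"tx":-0.6,"ty":0.3,"tz":-0.2,"rx":0,"ry":0,"rz":0,"grip":-0.2},{"tx":-0.6,"ty":0.4,"tz":-0.2,"rx":0,"ry":0,"rz":0,"grip":-0.2},{"tx":-0.6,"ty":0.4,"tz":-0.2,"rx":0,"ry":0,"rz":0,"grip":-0.2}]' 30
python3 - <<'E'
from h import *
go([624,40.5,50],0)
E
```

```text
time: 5.63
position: [625.0, 36.5, 50.1]
tcp_rot: [-0.705, 0.709, -0.0, 0.001]
contact_force: [-0.2, 0.0, 1.2]
gripper_width: 50.3
at [625.   36.5  50.1] jaw -0.003 j7 -0.42 | t cm [-0.1   0.01  0.4 ] rv [ 0.006 -0.003  0.001] rows>= 0.1 F [-0.2  0.   1.2] w 50.3 t 5.63
```

```bash
python3 -m pendant '[{"tx":-0.1,"ty":-0.1,"tz":0.3,"rx":0,"ry":0,"rz":0,"grip":-0.2},{"tx":-0.1,"ty":0.05,"tz":0.4,"rx":0,"ry":0,"rz":0,"grip":-0.2},{"tx":-0.1,"ty":0.05,"tz":0.4,"rx":0,"ry":0,"rz":0,"grip":0.3},{"tx":-0.1,"ty":0,"tz":0.4,"rx":0,"ry":0,"rz":0,"grip":0.45},{"tx":-0.1,"ty":0,"tz":0.4,"rx":0,"ry":0,"rz":0,"grip":0.45},{"tx":-0.1,"ty":0,"tz":0.4,"rx":0,"ry":0,"rz":0,"grip":0.45},{"tx":-0.1,"ty":0,"tz":0.4,"rx":0,"ry":0,"rz":0,"grip":0.45},{"tx":-0.1,"ty":0,"tz":0.4,"rx":0,"ry":0,"rz":0,"grip":0.45}]' 30
python3 - <<'E'
from h import *
go([624,40.5,150],0)
s=r.get_state()
for n in("side",): 
    im=cams.get_image(n)
    u,v=proj(n,s["position"]); crop(n,im,int(u)-50,int(v)-50,100,100,6,f"pics/{n}6c.png")
E
```

```text
time: 6.3
position: [624.1, 40.5, 50.2]
tcp_rot: [-0.705, 0.709, -0.0, 0.001]
contact_force: [-0.5, 0.7, 0.8]
gripper_width: 61.9
at [624.1  40.5  50.2] jaw -0.003 j7 -0.42 | t cm [ 0.01 -9.98 -0.06] rv [ 0.006 -0.003  0.002] rows>= 2.4 F [-0.5  0.7  0.8] w 61.9 t 6.3
```

View pics/side6c.png

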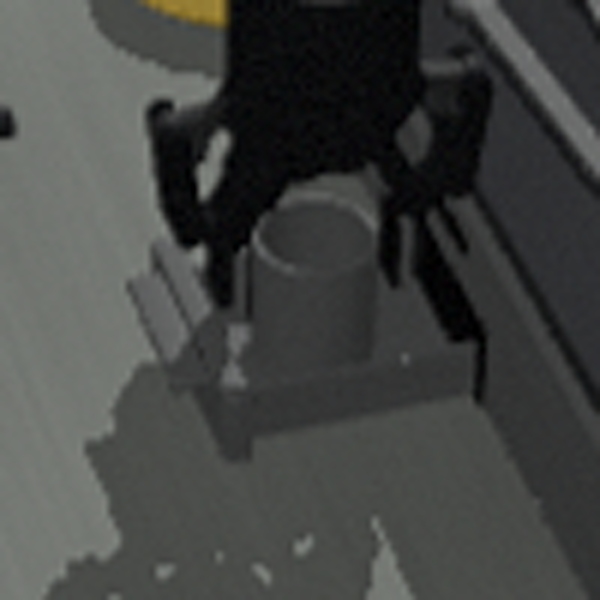

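```bash
python3 -m pendant '[{"tx":0,"ty":-1,"tz":0,"rx":0,"ry":0,"rz":0,"grip":0.45},{"tx":0,"ty":-3,"tz":0,"rx":0,"ry":0,"rz":0,"grip":0.45},{"tx":0,"ty":-6,"tz":0,"rx":0,"ry":0,"rz":0,"grip":0.45},{"tx":0,"ty":-9,"tz":0,"rx":0,"ry":0,"rz":0,"grip":0.45},{"tx":-3,"ty":-11,"tz":-2,"rx":0,"ry":0,"rz":0,"grip":0},{"tx":-6,"ty":-12,"tz":-5,"rx":0,"ry":-0.1,"rz":0,"grip":0},{"tx":-9,"ty":-12,"tz":-8,"rx":0,"ry":-0.2,"rz":0,"grip":0},{"tx":-11,"ty":-12,"tz":-11,"rx":0,"ry":-0.3,"rz":0,"grip":0},{"tx":-13,"ty":-12,"tz":-14,"rx":0,"ry":-0.4,"rz":0,"grip":0},{"tx":-15,"ty":-12,"tz":-17,"rx":0,"ry":-0.5,"rz":0,"grip":0},{"tx":-17,"ty":-12,"tz":-20,"rx":0,"ry":-0.6,"rz":0,"grip":0},{"tx":-18,"ty":-12,"tz":-23,"rx":0,"ry":-0.7,"rz":0,"grip":0},{"tx":-18,"ty":-12,"tz":-25,"rx":0,"ry":-0.8,"rz":0,"grip":0},{"tx":-18,"ty":-12,"tz":-27,"rx":0,"ry":-0.9,"rz":0,"grip":0},{"tx":-18,"ty":-12,"tz":-29,"rx":0,"ry":-1.0,"rz":0,"grip":0},{"tx":-18,"ty":-12,"tz":-31,"rx":0,"ry":-1.1,"rz":0,"grip":0},{"tx":-18,"ty":-12,"tz":-31,"rx":0,"ry":-1.2,"rz":0,"grip":0},{"tx":-18,"ty":-12,"tz":-31,"rx":0,"ry":-1.3,"rz":0,"grip":0},{"tx":-18,"ty":-12,"tz":-31,"rx":0,"ry":-1.4,"rz":0,"grip":0},{"tx":-18,"ty":-12,"tz":-31,"rx":0,"ry":-1.46,"rz":0,"grip":0}]' 30
python3 - <<'E'
from h import *
go([443,-270.5,150],1.46)
print(r.get_state()["joints"].round(2))
for n in("side","top"): 
    im=cams.get_image(n); cv2.imwrite(f"pics/{n}7.png",im)
E
```

```text
time: 8.02
position: [443.4, -268.7, 172.6]
tcp_rot: [-0.524, 0.529, 0.471, -0.473]
contact_force: [0.9, 0.1, -0.2]
gripper_width: 42.9
at [ 443.4 -268.7  172.6] jaw 1.461 j7 1.76 | t cm [-0.17  2.26  0.02] rv [ 0.003  0.001 -0.007] rows>= 0.5 F [ 0.9  0.1 -0.2] w 42.9 t 8.02
[ 1.06  0.26 -0.67  1.95  0.2   0.99  1.76]
```

View pics/side7.png

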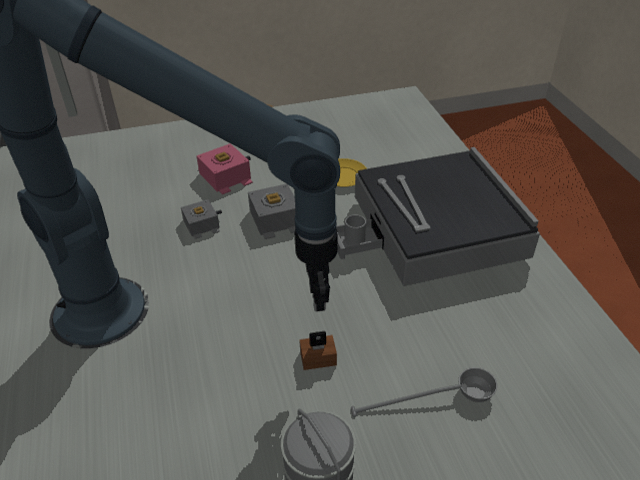

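View pics/top7.png

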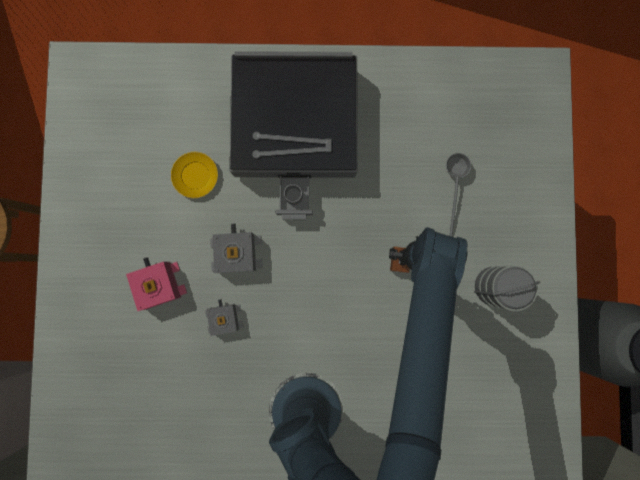

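```bash
python3 -m pendant '[{"tx":-0.1,"ty":3,"tz":0,"rx":0,"ry":0,"rz":0,"grip":0},{"tx":-0.15,"ty":6,"tz":0,"rx":0,"ry":0,"rz":0,"grip":0},{"tx":-0.15,"ty":7.5,"tz":0,"rx":0,"ry":0,"rz":0,"grip":0},{"tx":-0.15,"ty":7.5,"tz":0,"rx":0,"ry":0,"rz":0,"grip":0},{"tx":-0.15,"ty":7.5,"tz":0,"rx":0,"ry":0,"rz":0,"grip":0}]' 30
python3 - <<'E'
from h import *
go([443,-270.5,48],1.46)
im=cams.get_image("side");crop("side",im,270,275,100,100,6,"pics/s8.png")
E
```

```text
time: 8.53
position: [443.1, -270.2, 97.4]
tcp_rot: [-0.526, 0.53, 0.47, -0.472]
contact_force: [1.0, -0.3, 0.5]
gripper_width: 42.6
at [ 443.1 -270.2   97.4] jaw 1.456 j7 1.68 | t cm [-0.    4.94  0.01] rv [ 0.002 -0.004 -0.006] rows>= 1.2 F [ 1.  -0.3  0.5] w 42.6 t 8.53
```

View pics/s8.png

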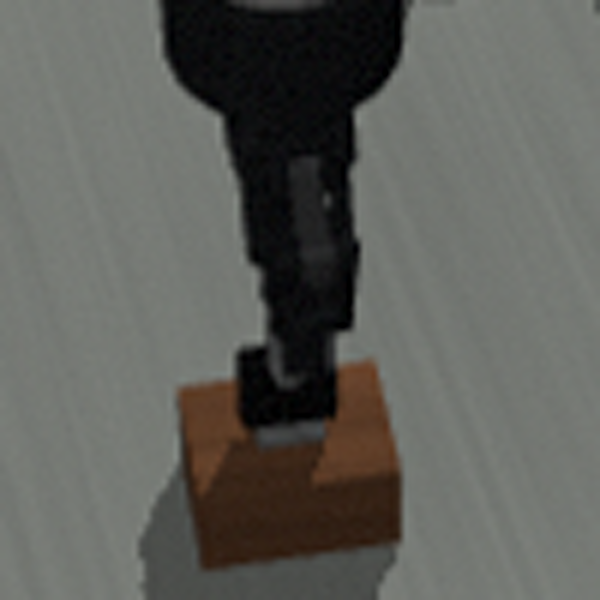

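```bash
python3 -m pendant '[{"tx":0,"ty":2.5,"tz":0,"rx":0,"ry":0,"rz":0,"grip":0},{"tx":0,"ty":4.5,"tz":0,"rx":0,"ry":0,"rz":0,"grip":0},{"tx":0,"ty":4.9,"tz":0,"rx":0,"ry":0,"rz":0,"grip":0},{"tx":0,"ty":4.9,"tz":0,"rx":0,"ry":0,"rz":0,"grip":0}]' 30
python3 - <<'E'
from h import *
go([443,-270.5,48],1.46)
im=cams.get_image("side");crop("side",im,270,275,100,100,6,"pics/s9.png")
E
```

```text
time: 8.92
position: [444.3, -271.1, 49.7]
tcp_rot: [-0.525, 0.53, 0.47, -0.471]
contact_force: [-0.7, -0.3, 0.1]
gripper_width: 42.4
at [ 444.3 -271.1   49.7] jaw 1.456 j7 1.62 | t cm [0.04 0.17 0.14] rv [ 0.004 -0.004 -0.007] rows>= 0.1 F [-0.7 -0.3  0.1] w 42.4 t 8.92
```

View pics/s9.png

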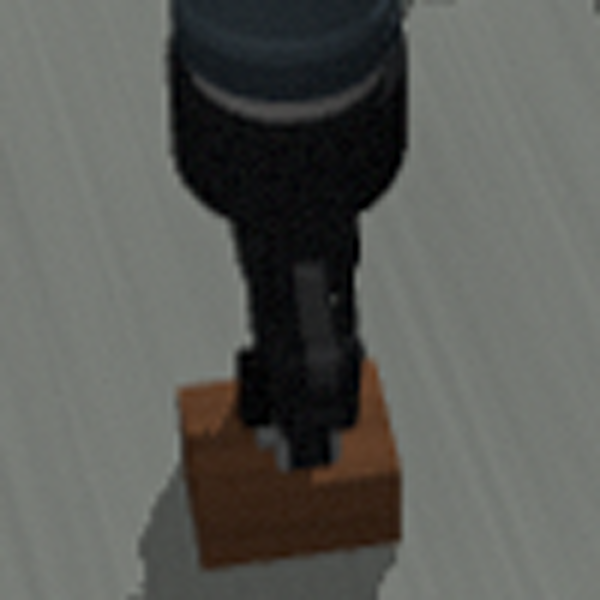

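```bash
python3 -m pendant '[{"tx":0,"ty":0,"tz":0,"rx":0,"ry":0,"rz":0,"grip":-0.4},{"tx":0,"ty":0,"tz":0,"rx":0,"ry":0,"rz":0,"grip":-0.8},{"tx":0,"ty":0,"tz":0,"rx":0,"ry":0,"rz":0,"grip":-1},{"tx":0,"ty":0,"tz":0,"rx":0,"ry":0,"rz":0,"grip":-1},{"tx":0,"ty":0,"tz":0,"rx":0,"ry":0,"rz":0,"grip":-1},{"tx":0,"ty":0,"tz":0,"rx":0,"ry":0,"rz":0,"grip":-1},{"tx":0,"ty":0,"tz":0,"rx":0,"ry":0,"rz":0,"grip":-1}]' 40
python3 - <<'E'
from h import *
go([444,-271,130],1.46)
im=cams.get_image("side");crop("side",im,270,275,100,100,6,"pics/s10.png")
E
```

```text
time: 9.55
position: [446.6, -272.1, 52.3]
tcp_rot: [-0.523, 0.532, 0.47, -0.471]
contact_force: [-0.7, 0.4, 5.5]
gripper_width: 9.4
at [ 446.6 -272.1   52.3] jaw 1.456 j7 1.62 | t cm [ 0.01 -7.77  0.2 ] rv [ 0.008 -0.004 -0.009] rows>= 1.9 F [-0.7  0.4  5.5] w 9.4 t 9.55
```

View pics/s10.png

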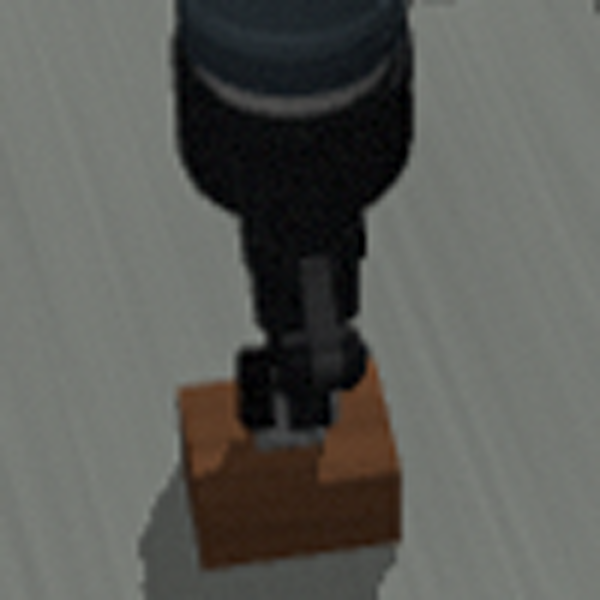

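```bash
python3 -m pendant '[{"tx":0,"ty":0,"tz":0,"rx":0,"ry":0,"rz":0,"grip":-1},{"tx":0,"ty":-1,"tz":0,"rx":0,"ry":0,"rz":0,"grip":-1},{"tx":0,"ty":-2.5,"tz":0,"rx":0,"ry":0,"rz":0,"grip":-1},{"tx":0,"ty":-4.5,"tz":0,"rx":0,"ry":0,"rz":0,"grip":-1},{"tx":0,"ty":-7,"tz":0,"rx":0,"ry":0,"rz":0,"grip":-1},{"tx":0,"ty":-10,"tz":0,"rx":0,"ry":0,"rz":0,"grip":-1},{"tx":0,"ty":-11,"tz":0,"rx":0,"ry":0,"rz":0,"grip":-1},{"tx":0,"ty":-11,"tz":0,"rx":0,"ry":0,"rz":0,"grip":-1}]' 110
python3 - <<'E'
from h import *
go([461.8,210.6,150],1.63)
s=r.get_state()
im=cams.get_image("side");u,v=proj("side",s["position"]);print(u,v);crop("side",im,int(u)-40,int(v)-40,80,80,7,"pics/s11.png")
E
```

```text
time: 10.27
position: [448.1, -272.2, 165.8]
tcp_rot: [-0.521, 0.535, 0.47, -0.471]
contact_force: [0.7, -0.1, -0.2]
gripper_width: 8.1
at [ 448.1 -272.2  165.8] jaw 1.456 j7 1.74 | t cm [48.14  0.9   4.18] rv [ 0.013 -0.174 -0.014] rows>= 11.6 F [ 0.7 -0.1 -0.2] w 8.1 t 10.27
318.94800106572234 304.8118530907606
```

View pics/s11.png

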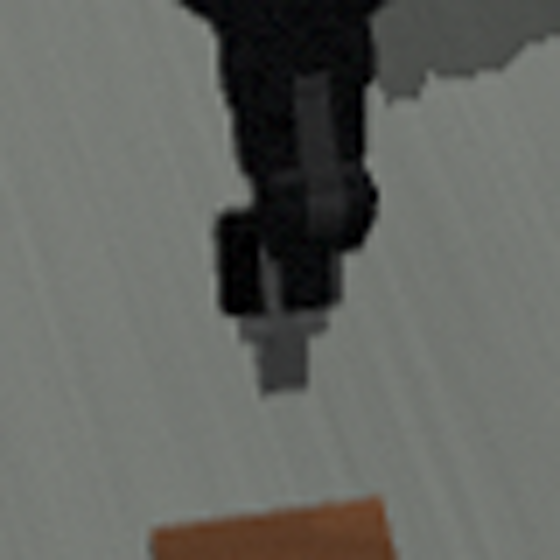

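Run:
```python
from h import *
print(back("side",318.0,319.3,123.5), proj("side",[448.1,-272.2,123.5]))
im=cams.get_image("top");u,v=proj("top",[446,-272,130]);print(u,v);crop("top",im,int(u)-40,int(v)-40,80,80,7,"pics/t11.png")
```

```text
[ 446.04989891 -271.2996857   123.5       ] [319.12249574 319.41178719]
406.9168414383589 256.0821591189517
```

View pics/t11.png

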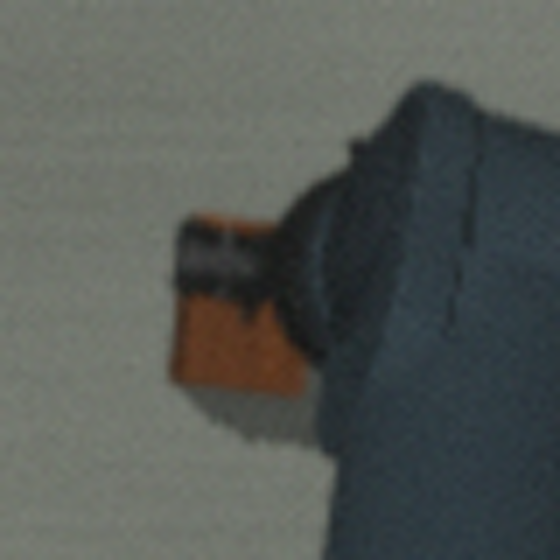

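```bash
python3 -m pendant '[{"tx":3,"ty":0,"tz":0.3,"rx":0,"ry":-0.02,"rz":0,"grip":-1},{"tx":7,"ty":0,"tz":0.6,"rx":0,"ry":-0.04,"rz":0,"grip":-1},{"tx":11,"ty":0,"tz":1,"rx":0,"ry":-0.06,"rz":0,"grip":-1},{"tx":15,"ty":0,"tz":1.3,"rx":0,"ry":-0.08,"rz":0,"grip":-1},{"tx":19,"ty":0,"tz":1.7,"rx":0,"ry":-0.1,"rz":0,"grip":-1},{"tx":23,"ty":0,"tz":2,"rx":0,"ry":-0.12,"rz":0,"grip":-1},{"tx":27,"ty":0,"tz":2.3,"rx":0,"ry":-0.14,"rz":0,"grip":-1},{"tx":31,"ty":0,"tz":2.7,"rx":0,"ry":-0.16,"rz":0,"grip":-1},{"tx":35,"ty":0,"tz":3,"rx":0,"ry":-0.174,"rz":0,"grip":-1},{"tx":39,"ty":0,"tz":3.4,"rx":0,"ry":-0.174,"rz":-0.005,"grip":-1},{"tx":43,"ty":0,"tz":3.7,"rx":0.005,"ry":-0.174,"rz":-0.005,"grip":-1},{"tx":46,"ty":0,"tz":4,"rx":0.005,"ry":-0.174,"rz":-0.005,"grip":-1},{"tx":48.1,"ty":0.9,"tz":4.2,"rx":0.005,"ry":-0.174,"rz":-0.005,"grip":-1},{"tx":48.1,"ty":0.9,"tz":4.2,"rx":0.005,"ry":-0.174,"rz":-0.005,"grip":-1},{"tx":48.1,"ty":0.9,"tz":4.2,"rx":0.005,"ry":-0.174,"rz":-0.005,"grip":-1},{"tx":48.1,"ty":0.9,"tz":4.2,"rx":0.005,"ry":-0.174,"rz":-0.005,"grip":-1}]' 110
python3 - <<'E'
from h import *
go([461.6,211.3,118],1.63)
s=r.get_state();print(s["joints"].round(2))
im=cams.get_image("side");crop("side",im,230,140,100,90,7,"pics/s12.png")
im=cams.get_image("top");crop("top",im,190,205,90,80,7,"pics/t12.png")
E
```

```text
time: 11.7
position: [457.5, 209.9, 146.3]
tcp_rot: [0.484, -0.486, -0.512, 0.517]
contact_force: [0.1, -0.2, -0.0]
gripper_width: 8.2
at [457.5 209.9 146.3] jaw 1.63 j7 0.83 | t cm [ 0.13  2.83 -0.42] rv [-0.002 -0.    -0.007] rows>= 0.7 F [ 0.1 -0.2 -0. ] w 8.2 t 11.7
[ 0.31  0.35 -0.94  1.98  0.35  0.98  0.83]
```

View pics/s12.png

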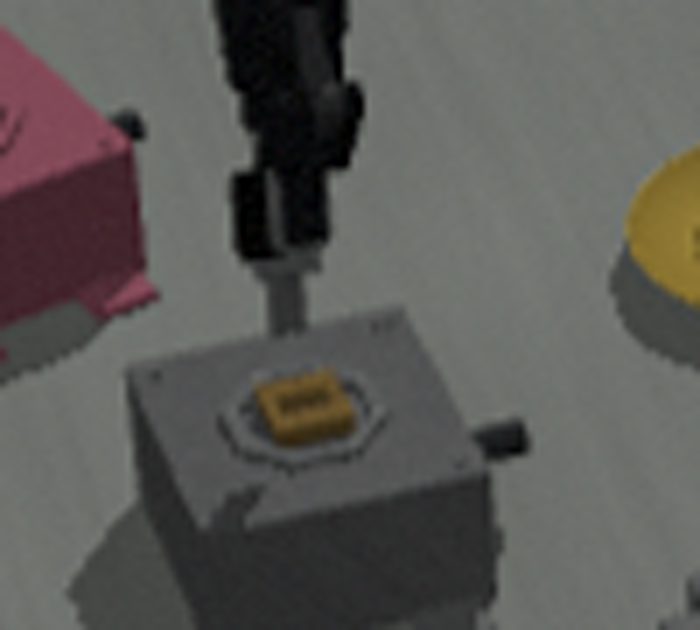

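View pics/t12.png

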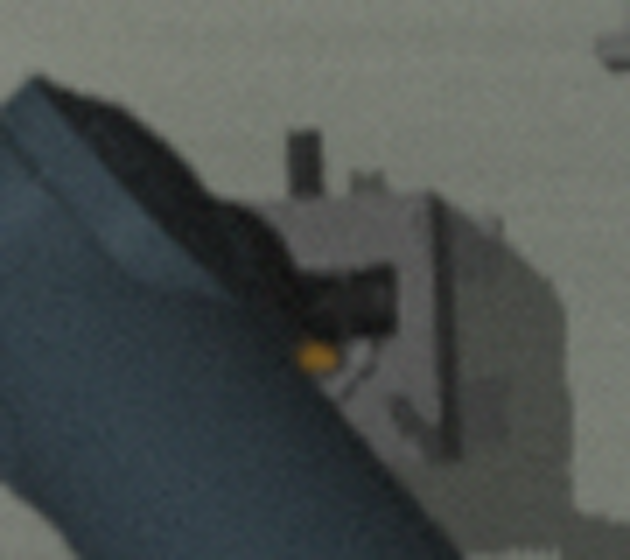

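Run:
```python
from h import *
print(back("side",270.6,187.1,104),proj("side",[459.5,213,70]),back("side",230+305.5/7-.5,140+402.5/7-.5,70))
```

```text
[454.57873846 210.22943391 104.        ] [273.04265971 196.78692898] [459.55202183 212.03742511  70.        ]
```

```bash
python3 -m pendant '[{"tx":0.15,"ty":0,"tz":-0.3,"rx":0,"ry":0,"rz":-0.003,"grip":-1},{"tx":0.15,"ty":1.5,"tz":-0.45,"rx":0,"ry":0,"rz":-0.003,"grip":-1},{"tx":0.15,"ty":2.6,"tz":-0.45,"rx":0,"ry":0,"rz":-0.003,"grip":-1},{"tx":0.15,"ty":2.6,"tz":-0.45,"rx":0,"ry":0,"rz":-0.003,"grip":-1},{"tx":0.15,"ty":2.6,"tz":-0.45,"rx":0,"ry":0,"rz":-0.003,"grip":-1}]' 110
python3 - <<'E'
from h import *
go([462,211.7,113],1.63)
s=r.get_state()
im=cams.get_image("side");im=cv2.convertScaleAbs(im,alpha=1.8);crop("side",im,250,165,50,50,12,"pics/s13.png")
z=s["position"][2]-42.3;p=s["position"];print(z,"pred tip px",proj("side",[p[0]-2.5,p[1]+.6,z]))
E
```

```text
time: 12.22
position: [462.3, 209.7, 120.3]
tcp_rot: [0.485, -0.487, -0.512, 0.515]
contact_force: [-0.2, 0.0, -0.4]
gripper_width: 8.3
at [462.3 209.7 120.3] jaw 1.626 j7 0.79 | t cm [0.21 0.73 0.02] rv [-0.003 -0.004 -0.005] rows>= 0.2 F [-0.2  0.  -0.4] w 8.3 t 12.22
78.00948638314127 pred tip px [273.19952312 194.9052407 ]
```

View pics/s13.png

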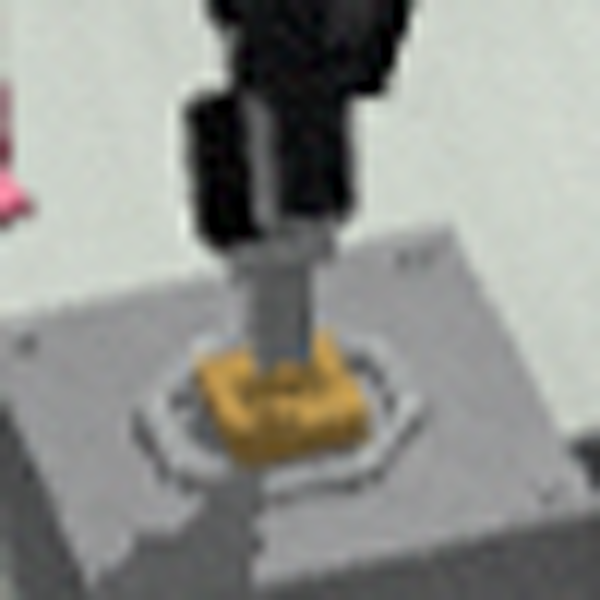

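```bash
python3 -m pendant '[{"tx":0.2,"ty":0,"tz":0,"rx":0,"ry":0,"rz":0,"grip":-1},{"tx":0.22,"ty":0.4,"tz":0,"rx":0,"ry":0,"rz":0,"grip":-1},{"tx":0.22,"ty":0.7,"tz":0,"rx":0,"ry":0,"rz":0,"grip":-1},{"tx":0.22,"ty":0.9,"tz":0,"rx":0,"ry":0,"rz":0,"grip":-1},{"tx":0.22,"ty":1.1,"tz":0,"rx":0,"ry":0,"rz":0,"grip":-1},{"tx":0.22,"ty":1.2,"tz":0,"rx":0,"ry":0,"rz":0,"grip":-1}]' 110
python3 - <<'E'
from h import *
go([462,211.7,104],1.63)
s=r.get_state()
im=cams.get_image("side");im=cv2.convertScaleAbs(im,alpha=1.8);crop("side",im,250,165,50,50,12,"pics/s14.png")
E
```

```text
time: 12.77
position: [462.4, 212.3, 108.6]
tcp_rot: [0.485, -0.487, -0.512, 0.515]
contact_force: [-1.4, 0.3, -0.8]
gripper_width: 8.5
at [462.4 212.3 108.6] jaw 1.627 j7 0.77 | t cm [-0.06  0.46  0.04] rv [-0.002 -0.003 -0.004] rows>= 0.1 F [-1.4  0.3 -0.8] w 8.5 t 12.77
```

View pics/s14.png

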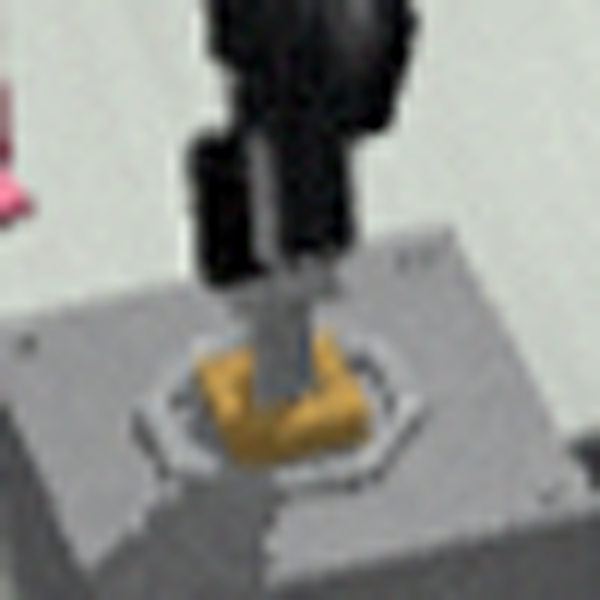

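```bash
python3 -m pendant '[{"tx":0,"ty":0.2,"tz":0,"rx":0,"ry":0,"rz":0,"grip":-1},{"tx":0,"ty":0.4,"tz":0,"rx":0,"ry":0,"rz":0,"grip":-1},{"tx":0,"ty":0.6,"tz":0,"rx":0,"ry":0,"rz":0,"grip":-1},{"tx":0,"ty":0.7,"tz":0,"rx":0,"ry":0,"rz":0,"grip":-1}]' 110
python3 - <<'E'
from h import *
go([462,211.7,104],1.63)
E
```

```text
time: 13.15
position: [462.2, 212.6, 101.3]
tcp_rot: [0.485, -0.486, -0.512, 0.515]
contact_force: [-0.3, 0.5, 2.1]
gripper_width: 8.5
at [462.2 212.6 101.3] jaw 1.627 j7 0.76 | t cm [-0.09 -0.27  0.02] rv [-0.002 -0.003 -0.004] rows>= 0.1 F [-0.3  0.5  2.1] w 8.5 t 13.15
```

```bash
python3 -m pendant '[{"tx":0,"ty":0.4,"tz":0,"rx":0,"ry":0,"rz":0,"grip":-1},{"tx":0,"ty":0.6,"tz":0,"rx":0.04,"ry":0,"rz":0,"grip":-1},{"tx":0,"ty":0.7,"tz":0,"rx":0,"ry":0,"rz":0,"grip":-1},{"tx":0,"ty":0.8,"tz":0,"rx":-0.04,"ry":0,"rz":0,"grip":-1},{"tx":0,"ty":0.9,"tz":0,"rx":0,"ry":0,"rz":0,"grip":-1},{"tx":0,"ty":0.9,"tz":0,"rx":0,"ry":0,"rz":0,"grip":-1}]' 110
python3 - <<'E'
from h import *
go([462,211.7,104],1.63)
E
```

```text
time: 13.65
position: [462.1, 212.6, 92.5]
tcp_rot: [0.486, -0.486, -0.512, 0.515]
contact_force: [-1.6, 0.3, 0.8]
gripper_width: 8.2
at [462.1 212.6  92.5] jaw 1.626 j7 0.75 | t cm [-0.1  -1.15  0.02] rv [-0.004 -0.004 -0.004] rows>= 0.3 F [-1.6  0.3  0.8] w 8.2 t 13.65
```

```bash
python3 -m pendant '[{"tx":0,"ty":0.4,"tz":0,"rx":0,"ry":0,"rz":0,"grip":-1},{"tx":0,"ty":0.6,"tz":0,"rx":0.04,"ry":0,"rz":0,"grip":-1},{"tx":0,"ty":0.8,"tz":0,"rx":0,"ry":0,"rz":0,"grip":-1},{"tx":0,"ty":1.0,"tz":0,"rx":-0.04,"ry":0,"rz":0,"grip":-1},{"tx":0,"ty":1.2,"tz":0,"rx":0,"ry":0,"rz":0,"grip":-1},{"tx":0,"ty":1.2,"tz":0,"rx":0,"ry":0,"rz":0,"grip":-1}]' 110
python3 - <<'E'
from h import *
go([462,211.7,82],1.63)
s=r.get_state()
im=cams.get_image("side");im=cv2.convertScaleAbs(im,alpha=1.8);crop("side",im,250,165,50,50,12,"pics/s15.png")
E
```

```text
time: 14.15
position: [462.6, 212.8, 82.3]
tcp_rot: [0.486, -0.487, -0.511, 0.516]
contact_force: [-4.5, -2.4, 15.0]
gripper_width: 8.4
at [462.6 212.8  82.3] jaw 1.625 j7 0.73 | t cm [-0.1   0.03  0.07] rv [-0.004 -0.005 -0.005] rows>= 0.1 F [-4.5 -2.4 15. ] w 8.4 t 14.15
```

View pics/s15.png

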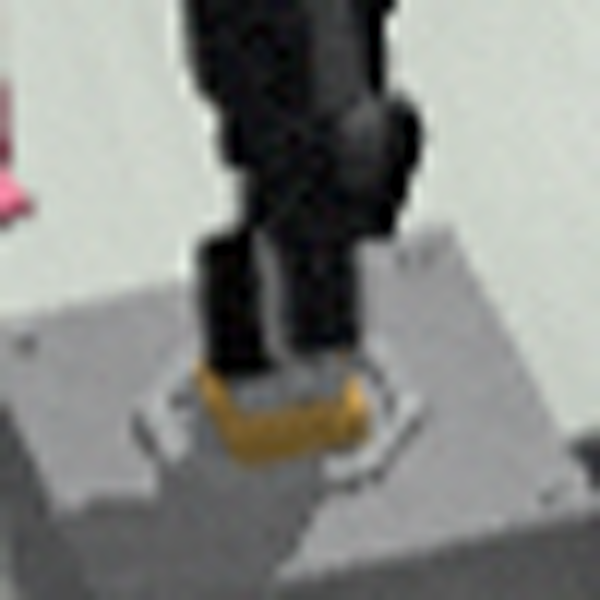

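```bash
python3 -m pendant '[{"tx":0,"ty":0.2,"tz":0,"rx":0,"ry":0,"rz":0,"grip":-1},{"tx":0,"ty":0.3,"tz":0,"rx":0.03,"ry":0,"rz":0,"grip":-1},{"tx":0,"ty":0.3,"tz":0,"rx":-0.03,"ry":0,"rz":0,"grip":-1},{"tx":0,"ty":0.3,"tz":0,"rx":0,"ry":0,"rz":0,"grip":-1},{"tx":0,"ty":0.3,"tz":0,"rx":0,"ry":0,"rz":0,"grip":-1}]' 110
python3 - <<'E'
from h import *
go([462,211.7,82],1.63)
for th in (.3,.6,.9,1.2,1.5,1.8): print(th,round(-.25*np.sin(th),2),round(.25*(1-np.cos(th)),2))
E
```

```text
time: 14.62
position: [463.0, 213.3, 82.2]
tcp_rot: [0.485, -0.488, -0.51, 0.516]
contact_force: [-6.8, -2.8, 22.3]
gripper_width: 8.2
at [463.  213.3  82.2] jaw 1.625 j7 0.73 | t cm [-0.15  0.02  0.11] rv [-0.003 -0.005 -0.008] rows>= 0.1 F [-6.8 -2.8 22.3] w 8.2 t 14.62
0.3 -0.07 0.01
0.6 -0.14 0.04
0.9 -0.2 0.09
1.2 -0.23 0.16
1.5 -0.25 0.23
1.8 -0.24 0.31
```

```bash
python3 -m pendant '[{"tx":-0.05,"ty":0.2,"tz":0.05,"rx":0,"ry":0.1,"rz":0,"grip":-1},{"tx":-0.1,"ty":0.2,"tz":0.05,"rx":0,"ry":0.2,"rz":0,"grip":-1},{"tx":-0.1,"ty":0.2,"tz":0.06,"rx":0,"ry":0.3,"rz":0,"grip":-1},{"tx":-0.13,"ty":0.2,"tz":0.07,"rx":0,"ry":0.4,"rz":0,"grip":-1},{"tx":-0.15,"ty":0.2,"tz":0.08,"rx":0,"ry":0.5,"rz":0,"grip":-1},{"tx":-0.18,"ty":0.2,"tz":0.09,"rx":0,"ry":0.6,"rz":0,"grip":-1},{"tx":-0.2,"ty":0.2,"tz":0.1,"rx":0,"ry":0.7,"rz":0,"grip":-1},{"tx":-0.22,"ty":0.2,"tz":0.12,"rx":0,"ry":0.8,"rz":0,"grip":-1},{"tx":-0.23,"ty":0.2,"tz":0.14,"rx":0,"ry":0.9,"rz":0,"grip":-1}]' 110
python3 - <<'E'
from h import *
go([462,211.7,82],1.63-.9)
print(r.get_state()["wrist_torque"].round(2))
im=cams.get_image("side");im=cv2.convertScaleAbs(im,alpha=1.8);crop("side",im,245,165,50,50,12,"pics/s16.png")
E
```

```text
time: 15.37
position: [461.1, 209.4, 82.2]
tcp_rot: [-0.658, 0.666, 0.246, -0.252]
contact_force: [-7.3, -5.5, 20.7]
gripper_width: 8.2
at [461.1 209.4  82.2] jaw 0.719 j7 -0.08 | t cm [0.22 0.02 0.11] rv [ 0.007 -0.01  -0.013] rows>= 0.1 F [-7.3 -5.5 20.7] w 8.2 t 15.37
[-1.3   1.8   0.07]
```

View pics/s16.png

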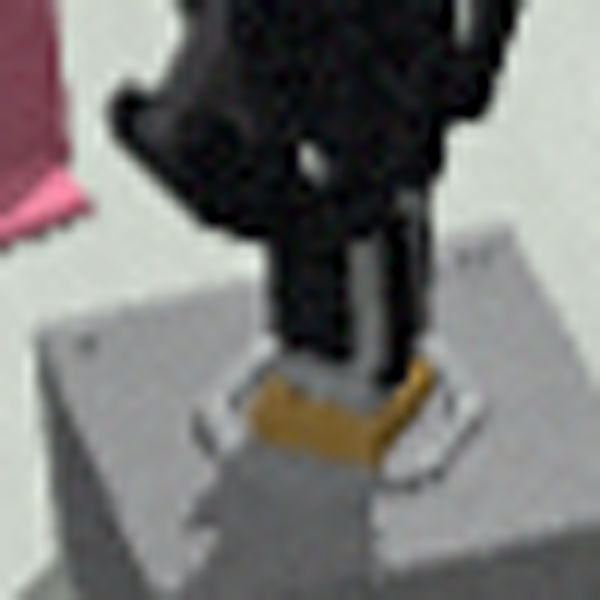

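```bash
python3 -m pendant '[{"tx":-0.05,"ty":0.2,"tz":0,"rx":0,"ry":0.1,"rz":0,"grip":-1},{"tx":-0.12,"ty":0.2,"tz":0,"rx":0,"ry":0.2,"rz":0,"grip":-1},{"tx":-0.16,"ty":0.2,"tz":0.01,"rx":0,"ry":0.3,"rz":0,"grip":-1},{"tx":-0.18,"ty":0.2,"tz":0.02,"rx":0,"ry":0.4,"rz":0,"grip":-1},{"tx":-0.2,"ty":0.2,"tz":0.03,"rx":0,"ry":0.5,"rz":0,"grip":-1},{"tx":-0.22,"ty":0.2,"tz":0.04,"rx":0,"ry":0.6,"rz":0,"grip":-1},{"tx":-0.24,"ty":0.2,"tz":0.06,"rx":0,"ry":0.7,"rz":0,"grip":-1},{"tx":-0.26,"ty":0.2,"tz":0.08,"rx":0,"ry":0.78,"rz":0,"grip":-1},{"tx":-0.27,"ty":0.2,"tz":0.09,"rx":0,"ry":0.83,"rz":0,"grip":-1},{"tx":-0.27,"ty":0.2,"tz":0.09,"rx":0,"ry":0.83,"rz":0,"grip":-1}]' 110
python3 - <<'E'
from h import *
go([462,211.7,82],-.13)
print(r.get_state()["wrist_torque"].round(2))
im=cams.get_image("side");im=cv2.convertScaleAbs(im,alpha=1.8);crop("side",im,245,165,50,50,12,"pics/s17.png")
E
```

```text
time: 16.25
position: [456.4, 207.8, 82.3]
tcp_rot: [-0.699, 0.712, -0.043, 0.038]
contact_force: [-9.8, -4.6, 21.5]
gripper_width: 8.2
at [456.4 207.8  82.3] jaw -0.115 j7 -0.84 | t cm [0.51 0.02 0.45] rv [ 0.019  0.015 -0.006] rows>= 0.2 F [-9.8 -4.6 21.5] w 8.2 t 16.25
[-0.69  2.17  0.15]
```

View pics/s17.png

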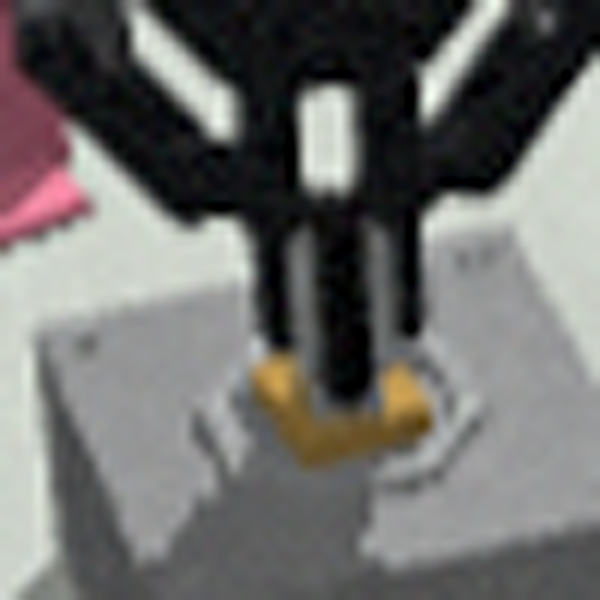

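```bash
python3 - <<'E'
import cv2,numpy as np
a=cv2.imread("pics/s15.png")[320:500,140:480];b=cv2.imread("pics/s17.png")[320:500,200:540]
cv2.imwrite("pics/cmp.png",cv2.resize(np.vstack([a,b]),None,fx=1.6,fy=1.6,interpolation=cv2.INTER_CUBIC))
E
python3 - <<'E'
import sys;sys.path.insert(0,".")
from h import *
im=cams.get_image("top");crop("top",im,200,215,70,65,9,"pics/t17.png")
E
```

```text
(no output)
```

View pics/cmp.png

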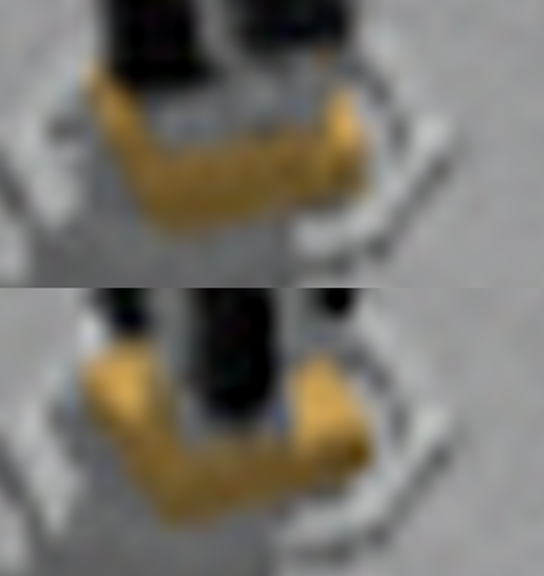

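View pics/t17.png

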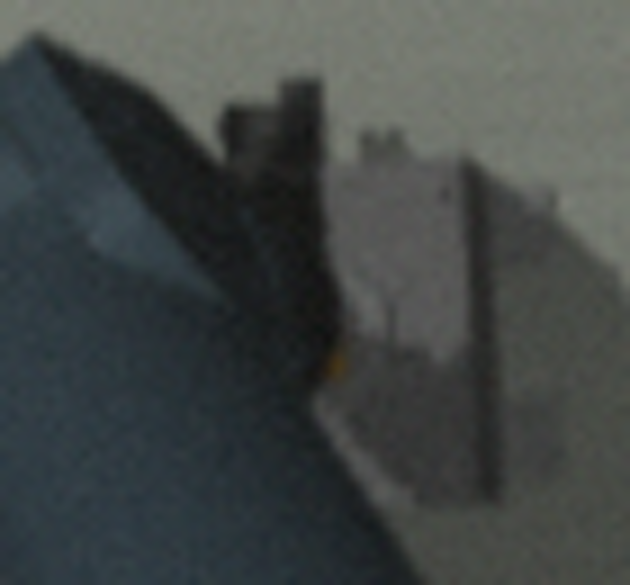

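```bash
python3 -m pendant '[{"tx":-0.05,"ty":0.2,"tz":0,"rx":0,"ry":0.07,"rz":0,"grip":-1},{"tx":-0.1,"ty":0.2,"tz":0,"rx":0,"ry":0.14,"rz":0,"grip":-1},{"tx":-0.14,"ty":0.2,"tz":0,"rx":0,"ry":0.2,"rz":0,"grip":-1},{"tx":-0.14,"ty":0.2,"tz":0,"rx":0,"ry":0.2,"rz":0,"grip":-1},{"tx":-0.14,"ty":0.2,"tz":0,"rx":0,"ry":0.2,"rz":0,"grip":-1}]' 110
python3 - <<'E'
from h import *
go([462,211.7,82],-.13)
print(r.get_state()["wrist_torque"].round(2))
im=cams.get_image("side");im=cv2.convertScaleAbs(im,alpha=1.8);crop("side",im,245,165,50,50,12,"pics/s18.png")
E
python3 - <<'E'
import cv2,numpy as np
a=cv2.imread("pics/s15.png")[320:500,140:480];b=cv2.imread("pics/s18.png")[320:500,200:540]
cv2.imwrite("pics/cmp2.png",cv2.resize(np.vstack([a,b]),None,fx=1.6,fy=1.6,interpolation=cv2.INTER_CUBIC))
E
```

```text
time: 16.77
position: [455.1, 208.3, 82.4]
tcp_rot: [-0.691, 0.706, -0.111, 0.108]
contact_force: [-5.4, -2.6, 14.7]
gripper_width: 8.3
at [455.1 208.3  82.4] jaw -0.311 j7 -1.03 | t cm [0.56 0.02 0.53] rv [ 0.021 -0.181 -0.003] rows>= 1.5 F [-5.4 -2.6 14.7] w 8.3 t 16.77
[-0.37  1.15  0.4 ]
```

View pics/cmp2.png

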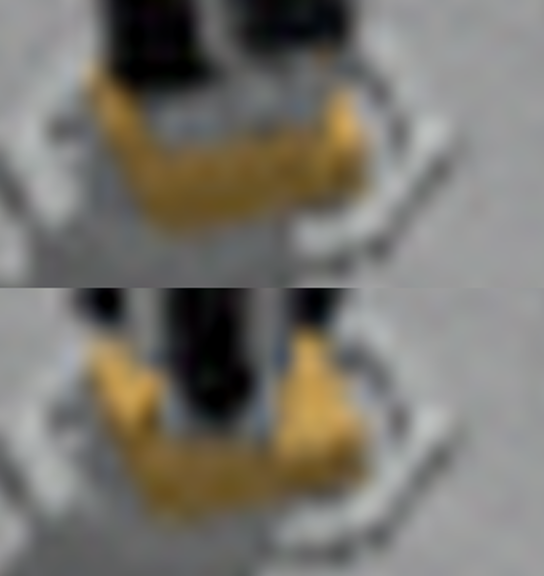

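Run:
```python
from h import *
for i in range(8): im=cams.get_image("side"); 
cv2.imwrite("pics/s19.png",im)
go([462,211.7,82],-.13); print(r.get_state()["wrist_torque"].round(2))
```

```text
at [455.1 208.4  82.4] jaw -0.311 j7 -1.03 | t cm [0.55 0.03 0.53] rv [ 0.021 -0.181 -0.003] rows>= 1.5 F [-6.  -1.8 14.9] w 8.4 t 17.22
[-0.4   1.19  0.46]
```

View pics/s19.png

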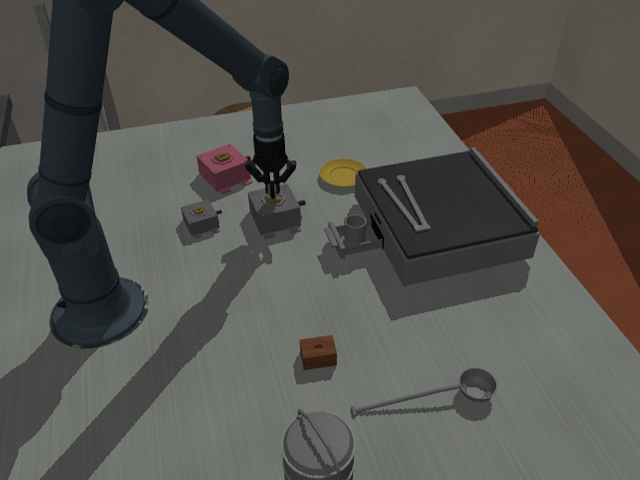

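The picture shows the cup standing in the drawer at (355,230) and the key in the larger grey box at (273,198), held by the gripper. The saucer, tongs, ladle and tiffin are where they were. The pose, push and torque are steady, so I'm handing in.

```bash
python3 -c "
from workcell import r
print(r.close_job())"
```

```text
the job is handed in; nothing more can be done
None
```

I carried out the whole task and handed the job in at about 17.2 s. The cup stands in the drawer, let go. The key is home in the larger grey lighting box, turned clockwise to the stop and still gripped.

**Last checks**
- **Cup:** the last side picture shows it upright in the drawer. It was released at about x 624, y 40 mm, close to the estimated good spot.
- **Key depth:** the tool height of 82.4 mm matches the 82.3 mm worked out for a fully home key. Pushing harder did not lower it. The push was about 15 N at hand-in.
- **Turn:** the wrist torque rose from 0.15 to about 0.45 N m over the last 0.2 rad, which I read as the hard stop. The plug's edges in the picture are again square to their rest direction. The readings stayed steady for the last 0.45 s before handing in, with the grip set to 110 N and the opening at 8.4 mm.
- **Saucer, tiffin, ladle, tongs:** they look unmoved in the last picture.

**What disagreed or went wrong**
- The two cameras differed by about 4 mm in x. The tool's path while turning suggested the key sat about 5.6 mm off the finger centre, not the 2–3 mm I had measured. This put side loads of up to about 10 N on the key during the turn.
- While lowering the cup, the sideways force reached about 4 N, probably a finger knuckle against the griddle's face. I backed off before letting the cup go.
- At 1.745 rad of key turn the plug was still about 0.15 rad short by eye, so I turned on by another 0.2 rad until the torque rose.

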